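Unstack the kitchen pots onto their coasters

ROBOT

A 6-joint arm with a two-finger parallel gripper is mounted at the origin on the work surface. World frame = base frame: x ahead of the robot, y to its left, z up, the work surface at z = 0. Lengths are in mm, angles in rad, forces in N, time in s.
With the tool pointing down it reaches from about 350 to 975 mm from the base axis. Payload 7.1 kg.
Tool frame: the origin (TCP) lies at the very end of the fingers, on their centre line; the grasp point (between the pads) lies 19 mm behind it; y points along the fingers, x is the direction in which the jaws open and shut, and the axes are right-handed (so a half turn about y gives the same grasp; the last joint's range is limited). The gripper opens to 88 mm and grips with 3 to 60 N. Pads are 20 mm wide; open, the fingers measure 115 mm over their backs; the gripper's body (75 mm by 178 mm) begins 61 mm behind the grasp point.
Start: joints at [-1.342, 0.423, 1.63, -0, 1.089, -0.019], TCP at [153.314, -605.887, 222.675] pointing down, gripper open.
Joint ranges: [-3, 3], [-0.9, 2.11], [0.09, 2.58], [-1.31, 4.45], [0.11, 2.69], [-2.54, 2.54]. Speed limits (rad/s): [2.39, 2.39, 3.01, 3.14, 3.14, 3.14].

INTERFACE

Orientations are given as a rotation vector (axis times angle).
In Python, from workcell import ctrl gives the robot as it stands. The module is installed in compiled form; this text tells all that it offers.
- The arm moves only by the tool jog_arm, never from a script. Its argument "steps" is a list of rows, each an object with "turn": the turn, a rotation vector about the world's x, y, z scaled (see below), a list of three; "dp": the shift along the world's x, y, z scaled (see below), a list of three; "claw": the opening, from 0 (shut) to 1 (fully open). In form: [{"turn": [wx, wy, wz], "dp": [x, y, z], "claw": claw}, ...]. A call has 1 to 12 rows; each row is the pose to reach, as a shift and turn from the pose measured when the call began, turning the shorter way round; what a row does not reach only later rows make up. The controller multiplies each number of a shift by 80 mm and each number of a turn by pi rad. A row lasts 1/12 s, in which the tool goes at most 41.7 mm and 7.16 degrees, less where a joint would pass 70% of its speed; a pose out of reach is approached as far as the arm can. A call with a number of a shift or a turn outside -1 to 1 is refused whole. A call with a gripper value outside its range is refused whole. The fingers move at their own pace and stop on an object; the grip force is fixed at half the most. Time passes only in rows, so rows that repeat a pose let the fingers close. It gives the time, the measured TCP pose, the force and the opening at its end, in the units of the state.
- ctrl.get_obs(): the state, without advancing time (a new reading comes with each control period).
- ctrl.get_image(name): name is "scene" or "top" or "wrist"; returns a dict with "img" (400x640x3 uint8, red, green, blue), "range_z" (400x640 float32, mm along the optical axis (not along the pixel's ray), 0 where there is no reading), "fovy" (degrees; the focal length in pixels is half the picture's height over the tangent of half this angle, whatever the lens; pixels are square), "cx", "cy" (the principal point, pixels), "camera_from_world" (4x4, takes a point from world to camera coordinates); the wrist camera has in their place "hand_eye" (4x4, takes a point from camera to tool coordinates, whose origin is the TCP and whose axes are the tool frame's). Camera axes: x right, y down, z forward; pixel columns grow to the right and rows downward; lengths in mm; the calibration is good to about 2 mm. A picture is of the moment at which its call begins: read the wrist's pose just before it.
- ctrl.close_job(): hands the job in, once; it reports no verdict.
The state is a dict: "t": time; "qpos": joint angles; "qvel": joint speeds; "joint_torque": joint torques, N m; "ee_pos": TCP position; "orientation": TCP orientation; "ft_force": force on the tool from outside, world axes, zero at the start; "moment": the same for the moment, N m; "width": finger opening in mm.
Only numpy, scipy, OpenCV 4.12 (cv2) and the standard library are available. Lean on these libraries where they do the work, as an engineer would, in place of code of your own. Each camera call takes 0.05 s, during which the arm holds its last target.

TASK

The four lidded pots have been left in two stacks on the worktop. Take the stacks apart and stand each pot upright in the middle of the coaster of its own colour, without dropping or tipping any of them and without shoving aside or knocking over the salt shaker and the pepper mill.

Things in the scene. Friction and masses are not known exactly. Their poses are not given: they have to be found in the camera images.
- red_pot: lidded kitchen canister, a plain upright cylinder 66 mm in diameter and 56 mm tall with a flat red lid and a thin steel seam 46 mm up, about 0.3 kg, all red. At the start it stands on the table with one of the two small pots on its lid. Origin: centre of its underside; z up along its axis
- blue_pot: lidded kitchen canister, a plain upright cylinder 66 mm in diameter and 56 mm tall with a flat blue lid and a thin steel seam 46 mm up, about 0.3 kg, all blue. At the start it stands on the table with one of the two small pots on its lid. Origin: centre of its underside; z up along its axis
- yellow_pot: small lidded spice pot, an upright cylinder 44 mm in diameter and 48 mm tall with a thin steel seam 40 mm up and a knob 14 mm across and 8 mm high on the lid (56 mm in all), about 0.14 kg, all yellow. At the start it stands near the middle of the lid of the red or the blue pot, its underside 56 mm above the table. Origin: centre of its underside; z up along its axis
- green_pot: small lidded spice pot, an upright cylinder 44 mm in diameter and 48 mm tall with a thin steel seam 40 mm up and a knob 14 mm across and 8 mm high on the lid (56 mm in all), about 0.14 kg, all green. At the start it stands near the middle of the lid of the red or the blue pot, its underside 56 mm above the table. Origin: centre of its underside; z up along its axis
- red_coaster: round flat coaster, 92 mm in diameter and 8 mm thick, red rim with a cork-coloured middle, stuck to the worktop, empty at the start. Origin: centre of its underside on the table; z up, its top is at z = 8 mm
- blue_coaster: round flat coaster, 92 mm in diameter and 8 mm thick, blue rim with a cork-coloured middle, stuck to the worktop, empty at the start. Origin: centre of its underside on the table; z up, its top is at z = 8 mm
- yellow_coaster: round flat coaster, 72 mm in diameter and 8 mm thick, yellow rim with a cork-coloured middle, stuck to the worktop, empty at the start. Origin: centre of its underside on the table; z up, its top is at z = 8 mm
- green_coaster: round flat coaster, 72 mm in diameter and 8 mm thick, green rim with a cork-coloured middle, stuck to the worktop, empty at the start. Origin: centre of its underside on the table; z up, its top is at z = 8 mm
- salt_shaker: white salt shaker with a steel cap, 40 mm in diameter and 70 mm tall, standing loose among the pots and coasters; a bystander. Origin: centre of its underside
- pepper_mill: dark wooden pepper mill, 44 mm in diameter and 80 mm tall, standing loose among the pots and coasters; a bystander. Origin: centre of its underside

How it is judged:
By the outcome, as a careful person would: the job done as asked, in the order asked, and still so for the second after the job is handed in, with the robot touching nothing.
It also fails if it takes over 109 s, if anything falls off the work surface, if the arm or the gripper's body presses on something with over 40 N, if the wrist force passes 120 N, or if a joint passes its speed limit or range.

## Working session

There is one attempt and no reset: what is moved stays moved. The work goes in short steps, Python scripts to look and compute and a tool call to move; the robot and the scene stay as the last step left them, time stands still between calls to the robot, and variables do not carry over. Pictures are saved under pics/ and viewed, and the job is handed in when it is done.

Besides the shell and the picture viewer there is one more tool, called as name(argument=value, ...), one argument or row to a line, values as JSON. jog_arm: Moves the arm, as the interface text tells. Its arguments: {"type":"object","properties":{"steps":{"type":"array","items":{"type":"object","properties":{"turn":{"type":"array","items":{"type":"number"}},"dp":{"type":"array","items":{"type":"number"}},"claw":{"type":"number"}}}}},"required":["steps"]}

```bash
mkdir -p pics
python3 - <<'E'
from workcell import ctrl
import cv2
o=ctrl.get_obs()
print({k:o[k] for k in o})
for n in("scene","top"):
    d=ctrl.get_image(n); cv2.imwrite(f"pics/{n}0.png",d["img"][:,:,::-1]); print(n,d["fovy"],d["cx"],d["cy"],d["camera_from_world"].round(3).tolist(),d["range_z"].max())
E
```

```text
{'t': 0.0, 'qpos': array([-1.34198902e+00,  4.23822079e-01,  1.63071542e+00,  2.31459863e-05,
        1.08861600e+00, -1.90098822e-02]), 'qvel': array([-6.00340977e-04, -9.52859059e-05,  1.29693376e-03, -1.39754049e-03,
       -1.74377325e-03,  4.71246197e-04]), 'joint_torque': array([ 1.61989643e-03, -5.44624829e+01, -2.73665035e+01,  6.44472102e-02,
        2.27303297e-02, -1.27952330e-04]), 'ee_pos': array([ 153.19922227, -605.33687272,  221.90343912]), 'orientation': array([-1.3152559 ,  1.02557969, -1.02357775]), 'ft_force': array([ 0.19891575, -0.38723732, -0.68215542]), 'moment': array([ 0.0156377 , -0.06350697, -0.01598513]), 'width': 88.11770543374833}
scene 47.1893783655548 321.996564869473 196.84342209038383 [[0.459, 0.888, -0.016, -261.736], [0.481, -0.265, -0.836, -185.399], [-0.746, 0.376, -0.549, 1495.749], [0.0, 0.0, 0.0, 1.0]] 3084.0671
top 48.51994451672296 314.7520569259011 198.06368134632783 [[-0.028, -0.999, -0.019, 33.079], [-0.98, 0.031, -0.195, 536.194], [0.195, 0.013, -0.981, 756.001], [0.0, 0.0, 0.0, 1.0]] 1829.5907
```

View pics/top0.png

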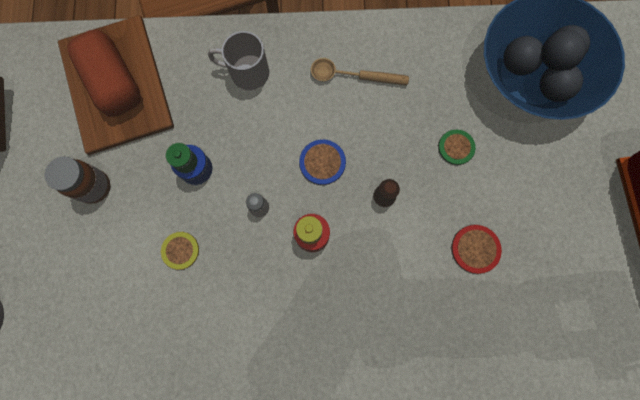

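View pics/scene0.png

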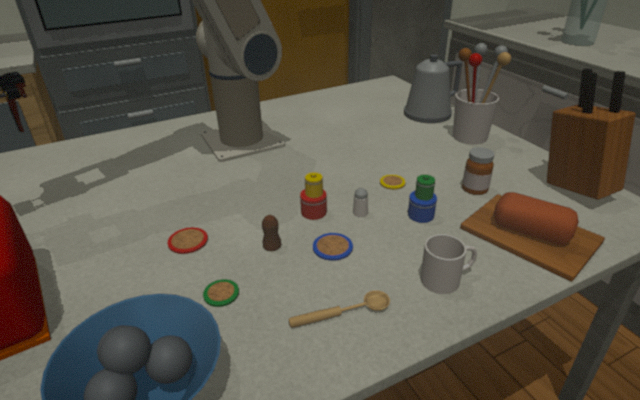

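Top view: green sits on blue at about (185,160), and yellow on red at about (312,232). The coasters are blue (323,162), green (457,147), yellow (180,250) and red (477,249). The salt is at (256,204) and the pepper at (386,193). Now I'll measure positions.

```bash
cat > h.py <<'E'
import numpy as np, cv2
from workcell import ctrl
def cam(n):
    d=ctrl.get_image(n); f=200/np.tan(np.radians(d["fovy"]/2)); return d,f
def T_wc(d,o=None):
    from scipy.spatial.transform import Rotation as R
    if "camera_from_world" in d: return np.linalg.inv(d["camera_from_world"])
    T=np.eye(4);T[:3,:3]=R.from_rotvec(o["orientation"]).as_matrix();T[:3,3]=o["ee_pos"]
    return T@d["hand_eye"]
def ray(d,f,u,v,z,o=None):
    T=T_wc(d,o); r=T[:3,:3]@np.array([(u-d["cx"])/f,(v-d["cy"])/f,1]); c=T[:3,3]
    return c+r*(z-c[2])/r[2]
def cloud(d,f,o=None):
    T=T_wc(d,o); v,u=np.mgrid[:400,:640]; Z=d["range_z"]
    P=np.stack([(u-d["cx"])/f*Z,(v-d["cy"])/f*Z,Z],-1)
    return P@T[:3,:3].T+T[:3,3]
H={"blue":(105,130),"green":(45,85),"yellow":(24,36),"red":(-8,8)}
def mask(img,c):
    h=cv2.cvtColor(img,cv2.COLOR_RGB2HSV).astype(int); a,b=H[c]
    hh=h[...,0]; hh=np.where(hh>150,hh-180,hh)
    return ((hh>=a)&(hh<=b)&(h[...,1]>130)&(h[...,2]>40)).astype(np.uint8)
E
python3 - <<'E'
from h import *
for n in("top","scene"):
    d,f=cam(n); P=cloud(d,f)
    for c in H:
        m=mask(d["img"],c)
        k,l,s,ce=cv2.connectedComponentsWithStats(m)
        for i in range(1,k):
            if s[i,4]<60: continue
            if n=="top" and not(150<s[i,0]<520 and 110<s[i,1]<290): continue
            u,v=np.where(l==i)[1],np.where(l==i)[0]
            Q=P[l==i]; zt=np.percentile(Q[:,2],95)
            if zt<15 :
                cnt=max(cv2.findContours((l==i).astype(np.uint8),0,1)[0],key=len)
                W=np.array([ray(d,f,p[0][0],p[0][1],8)[:2] for p in cnt],np.float32)
                cc,r=cv2.minEnclosingCircle(W)
                print(n,c,"coaster",s[i].tolist(),np.round(cc),round(r,1),"z",round(zt,1))
            else:
                t=Q[Q[:,2]>zt-4]; 
                cc,r=cv2.minEnclosingCircle(t[:,:2].astype(np.float32))
                print(n,c,"pot",s[i].tolist(),"top z",round(zt,1),np.round(cc),round(r,1))
    if n=="top":
        for nm,(a,b,x,y) in {"salt":(240,275,185,222),"pepper":(368,405,172,212)}.items():
            Q=P[x:y,a:b].reshape(-1,3); Q=Q[Q[:,2]>30]; zt=Q[:,2].max()
            Q2=Q[(Q[:,2]>zt-12)]; print(nm,zt.round(1),np.round(Q.mean(0)),np.round(Q2.mean(0)),len(Q2),np.ptp(Q,axis=0).round())
E
```

```text
top blue coaster [300, 140, 46, 44, 491] [619.   1.] 44.9 z 9.9
top blue pot [173, 145, 33, 34, 352] top z 57.8 [613. 250.] 32.1
top green coaster [441, 130, 34, 33, 145] [ 641. -264.] 33.4 z 9.6
top yellow pot [297, 217, 25, 25, 493] top z 110.7 [434.  23.] 57.2
top yellow coaster [161, 232, 37, 37, 479] [454. 277.] 35.2 z 9.7
top red pot [294, 214, 36, 37, 406] top z 58.1 [443.  18.] 65.3
top red coaster [452, 225, 50, 49, 735] [ 440. -282.] 45.6 z 9.9
salt 846.4 [527. 123.  69.] [379.   6. 846.] 4 [169. 135. 816.]
pepper 846.4 [ 540. -111.   88.] [379.   6. 846.] 9 [186. 141. 816.]
scene blue pot [410, 192, 26, 14, 162] top z 57.2 [619. 246.] 31.3
scene blue pot [416, 209, 18, 13, 112] top z 36.8 [642. 239.] 15.1
scene blue coaster [313, 235, 39, 25, 199] [625.  -2.] 45.3 z 9.0
scene green pot [418, 176, 16, 8, 94] top z 110.4 [615. 251.] 6.8
scene green coaster [204, 280, 34, 26, 237] [ 645. -266.] 34.9 z 9.0
scene yellow pot [305, 172, 17, 11, 141] top z 111.1 [474.  25.] 7.2
scene yellow coaster [380, 175, 25, 14, 141] [461. 274.] 36.9 z 9.3
scene yellow pot [306, 184, 16, 13, 116] top z 89.4 [489.  18.] 15.5
scene red pot [468, 53, 15, 49, 224] top z 280.9 [363. 601.] 14.1
scene red pot [300, 190, 26, 14, 166] top z 56.9 [480.  22.] 31.5
scene red pot [0, 196, 46, 154, 4652] top z 181.2 [ 845. -490.] 493.1
scene red pot [302, 203, 24, 16, 297] top z 38.8 [ 914. -169.] 461.9
scene red coaster [168, 228, 40, 25, 304] [ 446. -283.] 46.9 z 9.4
```

Run:
```python
from h import *
from scipy.spatial.transform import Rotation as R
o=ctrl.get_obs();M=R.from_rotvec(o["orientation"]).as_matrix();print(M.round(3))
d,f=cam("wrist");print(d["hand_eye"].round(3).tolist(),f)
for n in("top","scene"):
    d,f=cam(n);P=cloud(d,f)
    for nm,(xy,lo,hi) in {"redlid":((478,20),53,61),"bluelid":((615,250),53,61),"yel":((478,22),99,106),"grn":((615,250),99,106),"yknob":((478,22),108,116),"gknob":((615,250),108,116),"salt":((527,123),30,78),"pep":((540,-111),30,90)}.items():
        q=P.reshape(-1,3);s=(np.hypot(q[:,0]-xy[0],q[:,1]-xy[1])<50)&(q[:,2]>lo)&(q[:,2]<hi);q=q[s]
        if len(q)<3: print(n,nm,len(q));continue
        cc,r=cv2.minEnclosingCircle(q[:,:2].astype(np.float32)); print(n,nm,len(q),np.round(cc,1),round(r,1),np.median(q[:,2]).round(1),q[:,2].max().round(1))
```

```text
[[ 0.245 -0.     0.969]
 [-0.969  0.001  0.245]
 [-0.001 -1.    -0.   ]]
[[1.0, 0.001, -0.001, -0.839], [0.001, -0.299, 0.954, -162.32], [0.001, -0.954, -0.299, 82.472], [0.0, 0.0, 0.0, 1.0]] 318.0501367104213
top redlid 459 [475.4  25.5] 32.8 55.6 59.6
top bluelid 397 [613.3 251.4] 32.9 55.5 60.8
top yel 460 [474.4  28.2] 21.9 103.5 106.0
top grn 427 [612.  254.2] 22.5 103.3 105.8
top yknob 53 [474.6  28.4] 6.9 111.3 113.9
top gknob 50 [611.9 254.4] 7.0 111.3 114.1
top salt 330 [530.8 125.4] 17.5 64.0 72.2
top pep 393 [ 546.6 -116.2] 18.8 73.4 83.1
scene redlid 182 [476.2  22.4] 34.4 55.3 60.8
scene bluelid 197 [614.6 247.5] 33.7 55.4 60.7
scene yel 130 [476.2  26.3] 22.8 103.2 105.8
scene grn 145 [612.6 252.6] 23.0 103.3 105.9
scene yknob 21 [475.8  23.8] 9.2 110.8 112.6
scene gknob 19 [614.  251.8] 6.8 110.4 112.3
scene salt 237 [536.1 122.8] 18.3 52.4 71.6
scene pep 352 [ 550.8 -119.5] 18.6 63.5 80.7
```

jog_arm(
  steps=[
    {"turn": [0, 0, -0.04], "dp": [0.25, 0.5, 0], "claw": 1},
    {"turn": [0, 0, -0.079], "dp": [0.5, 1, 0], "claw": 1},
    {"turn": [0, 0, -0.079], "dp": [0.5, 1, 0], "claw": 1},
  ],
)

```text
t: 0.6
ee_pos: [194.4, -520.6, 221.7]
orientation: [-1.203, 1.217, -1.21]
ft_force: [0.1, -0.4, -0.7]
width: 87.4
```

jog_arm(
  steps=[
    {"turn": [0, 0, 0], "dp": [0.5, 1, 0], "claw": 1},
    {"turn": [0, 0, 0], "dp": [0.5, 1, 0], "claw": 1},
    {"turn": [0, 0, 0], "dp": [0.5, 1, 0], "claw": 1},
  ],
)

```text
t: 0.85
ee_pos: [235.1, -436.5, 221.3]
orientation: [-1.202, 1.216, -1.206]
ft_force: [0.4, 0.2, -0.4]
width: 87.8
```

jog_arm(
  steps=[
    {"turn": [0, 0, 0], "dp": [0.5, 1, 0], "claw": 1},
    {"turn": [0, 0, 0], "dp": [0.5, 1, 0], "claw": 1},
    {"turn": [0, 0, 0], "dp": [0.5, 1, 0], "claw": 1},
  ],
)

```text
t: 1.1
ee_pos: [275.9, -352.9, 221.2]
orientation: [-1.203, 1.215, -1.202]
ft_force: [-0.3, -0.3, -0.3]
width: 88.1
```

jog_arm(
  steps=[
    {"turn": [0, 0, 0], "dp": [0.5, 1, 0], "claw": 1},
    {"turn": [0, 0, 0], "dp": [0.5, 1, 0], "claw": 1},
    {"turn": [0, 0, 0], "dp": [0.5, 1, 0], "claw": 1},
  ],
)

```text
t: 1.35
ee_pos: [316.9, -270.0, 221.3]
orientation: [-1.203, 1.213, -1.199]
ft_force: [-1.4, -0.4, -0.7]
width: 87.9
```

jog_arm(
  steps=[
    {"turn": [0, 0, 0], "dp": [0.5, 1, 0], "claw": 1},
    {"turn": [0, 0, 0], "dp": [0.5, 1, 0], "claw": 1},
    {"turn": [0, 0, 0], "dp": [0.5, 1, 0], "claw": 1},
  ],
)

```text
t: 1.6
ee_pos: [358.7, -187.4, 221.6]
orientation: [-1.204, 1.21, -1.197]
ft_force: [-0.1, -0.0, 0.1]
width: 87.6
```

jog_arm(
  steps=[
    {"turn": [0, 0, 0], "dp": [0.5, 1, 0], "claw": 1},
    {"turn": [0, 0, 0], "dp": [0.5, 1, 0], "claw": 1},
    {"turn": [0, 0, 0], "dp": [0.5, 1, 0], "claw": 1},
  ],
)

```text
t: 1.85
ee_pos: [401.1, -105.0, 222.1]
orientation: [-1.204, 1.206, -1.195]
ft_force: [0.9, -0.1, 0.4]
width: 88.2
```

jog_arm(
  steps=[
    {"turn": [0, 0, 0], "dp": [0.5, 1, 0], "claw": 1},
    {"turn": [0, 0, 0], "dp": [0.5, 1, 0], "claw": 1},
    {"turn": [0, 0, 0], "dp": [0.5, 1, 0], "claw": 1},
  ],
)

```text
t: 2.1
ee_pos: [444.2, -22.7, 222.7]
orientation: [-1.204, 1.201, -1.194]
ft_force: [0.5, -0.5, 0.4]
width: 87.8
```

```bash
cat >> h.py <<'E'
def err(o):
    from scipy.spatial.transform import Rotation as R
    M=R.from_rotvec(o["orientation"]); T=R.from_matrix(np.array([[0,0,1],[-1,0,0],[0,-1,0]]))
    return (T*M.inv()).as_rotvec()/np.pi
def look(name):
    o=ctrl.get_obs(); d,f=cam("wrist"); cv2.imwrite(f"pics/{name}.png",d["img"][:,:,::-1])
    print("ee",o["ee_pos"].round(1),"turn fix",err(o).round(4),"q",o["qpos"].round(2),"t",round(o["t"],2))
    return o,d,f
def circ(o,d,f,nm,xy,lo,hi,rad=50):
    q=cloud(d,f,o).reshape(-1,3); s=(d["range_z"].ravel()>0)&(np.hypot(q[:,0]-xy[0],q[:,1]-xy[1])<rad)&(q[:,2]>lo)&(q[:,2]<hi);q=q[s]
    if len(q)<3: print(nm,len(q));return
    cc,r=cv2.minEnclosingCircle(q[:,:2].astype(np.float32)); print(nm,len(q),np.round(cc,1),round(r,1),"z",np.median(q[:,2]).round(1))
def coaster(o,d,f,c,z=8):
    m=mask(d["img"],c)
    for cnt in cv2.findContours(m,cv2.RETR_EXTERNAL,1)[0]:
        if cv2.contourArea(cv2.convexHull(cnt))<150: continue
        W=np.array([ray(d,f,p[0][0],p[0][1],z,o)[:2] for p in cnt],np.float32)
        cc,r=cv2.minEnclosingCircle(W); 
        e=cv2.fitEllipse(W) if len(W)>5 else None
        print(c,"z",z,"circle",np.round(cc,1),round(r,1),"ell",[np.round(x,1) for x in e],cv2.boundingRect(cnt))
E
python3 - <<'E'
from h import *
o,d,f=look("w1")
circ(o,d,f,"yel",(475,26),99,106);circ(o,d,f,"red",(475,26),53,61)
E
```

```text
ee [444.2 -22.7 222.7] turn fix [-0.0035  0.0016 -0.0041] q [-0.09  0.15  2.01  0.01  0.97  1.46] t 2.1
yel 1640 [475.7  28. ] 22.0 z 104.4
red 1271 [476.2  25.2] 33.0 z 56.5
```

View pics/w1.png

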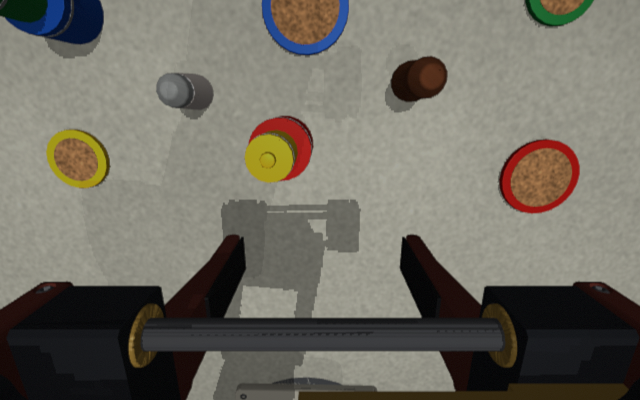

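Wrist view: yellow sits on red at about (270,158). The yellow coaster is at (77,158), the red one at (540,175) and blue's near edge at (305,15). Depth agrees on yellow at (475.7,28).

jog_arm(
  steps=[
    {"turn": [-0.0035, 0.0016, -0.004], "dp": [0.4, 0.63, 0], "claw": 1},
    {"turn": [-0.0035, 0.0016, -0.004], "dp": [0.4, 0.63, 0], "claw": 1},
    {"turn": [-0.0035, 0.0016, -0.004], "dp": [0.4, 0.63, -0.5], "claw": 1},
    {"turn": [-0.0035, 0.0016, -0.004], "dp": [0.4, 0.63, -0.5], "claw": 1},
    {"turn": [-0.0035, 0.0016, -0.004], "dp": [0.4, 0.63, -0.5], "claw": 1},
  ],
)

```text
t: 2.57
ee_pos: [474.0, 25.8, 181.2]
orientation: [-1.215, 1.212, -1.206]
ft_force: [0.0, -0.7, 0.9]
width: 87.8
```

Run:
```python
from h import *
o,d,f=look("w2")
circ(o,d,f,"yel",(475,26),99,106);circ(o,d,f,"red",(475,26),53,61)
for c in ("yellow","red","blue"): coaster(o,d,f,c)
circ(o,d,f,"salt",(533,124),30,78);circ(o,d,f,"pep",(548,-118),30,90)
```

```text
ee [474.   25.8 181.2] turn fix [ 0.0004 -0.002  -0.0004] q [ 0.03  0.27  1.98 -0.    0.9   1.6 ] t 2.57
yel 1999 [475.8  28.4] 22.1 z 104.4
red 1467 [476.5  25.2] 32.9 z 56.4
yellow z 8 circle [444.   28.5] 30.7 ell [array([444.4,  28.8]), array([59. , 59.7]), np.float64(24.2)] (293, 178, 55, 52)
yellow z 8 circle [468.9  28.1] 22.9 ell [array([612.8,  24.7]), array([103.4, 261.2]), np.float64(0.0)] (300, 168, 43, 17)
yellow z 8 circle [454.9 276.6] 37.0 ell [array([455.1, 276.9]), array([69.7, 72.5]), np.float64(20.8)] (61, 163, 69, 62)
red z 8 circle [ 441.7 -279.6] 47.9 ell [array([ 441.8, -279.6]), array([89.5, 94.7]), np.float64(157.1)] (554, 167, 86, 78)
red z 8 circle [468.8  23.8] 40.9 ell [array([463.3,  25.6]), array([69.1, 86. ]), np.float64(86.6)] (289, 145, 70, 66)
blue z 8 circle [619.6   1.7] 45.5 ell [array([618.4,   1.7]), array([81.2, 84.3]), np.float64(4.5)] (301, 0, 97, 80)
blue z 8 circle [611.4 249.1] 34.0 ell [array([610. , 241.5]), array([46.4, 63.5]), np.float64(58.2)] (72, 0, 51, 70)
blue z 8 circle [620.9 284.3] 39.3 ell [array([614.1, 278.5]), array([50.2, 71.8]), np.float64(23.2)] (20, 0, 71, 66)
salt 1556 [533.6 125.9] 17.7 z 64.8
pep 2211 [ 548.  -115.9] 18.9 z 72.9
```

View pics/w2.png

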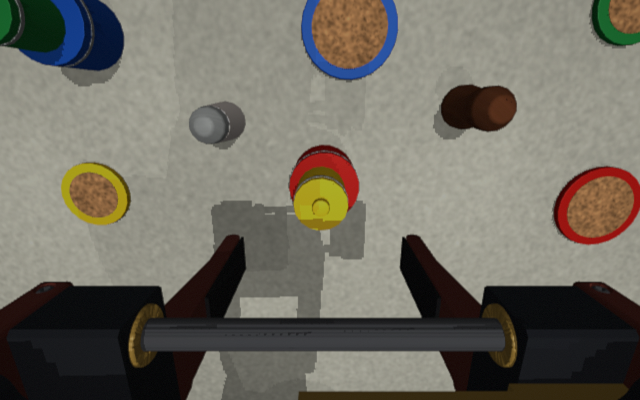

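Yellow's lid at (320,205) is nearly centred between the fingers, and the measurements agree across views. Going down.

jog_arm(
  steps=[
    {"turn": [0, -0.002, 0], "dp": [0.022, 0.031, -0.3], "claw": 1},
    {"turn": [0, -0.002, 0], "dp": [0.022, 0.031, -0.6], "claw": 1},
    {"turn": [0, -0.002, 0], "dp": [0.022, 0.031, -0.8], "claw": 1},
    {"turn": [0, -0.002, 0], "dp": [0.022, 0.031, -0.9], "claw": 1},
    {"turn": [0, -0.002, 0], "dp": [0.022, 0.031, -0.9], "claw": 1},
  ],
)

```text
t: 3.03
ee_pos: [476.4, 27.3, 110.4]
orientation: [-1.209, 1.208, -1.211]
ft_force: [-1.0, -0.6, 0.7]
width: 87.4
```

jog_arm(
  steps=[
    {"turn": [0, 0, 0], "dp": [-0.005, 0.014, -0.25], "claw": 1},
    {"turn": [0, 0, 0], "dp": [-0.005, 0.014, -0.45], "claw": 1},
    {"turn": [0, 0, 0], "dp": [-0.005, 0.014, -0.59], "claw": 1},
    {"turn": [0, 0, 0], "dp": [-0.005, 0.014, -0.59], "claw": 1},
  ],
)

```text
t: 3.37
ee_pos: [476.0, 27.9, 63.2]
orientation: [-1.209, 1.209, -1.211]
ft_force: [-0.4, 0.2, 0.5]
width: 87.6
```

jog_arm(
  steps=[
    {"turn": [0, 0, 0], "dp": [0, 0, 0], "claw": 0.6},
    {"turn": [0, 0, 0], "dp": [0, 0, 0], "claw": 0.5},
    {"turn": [0, 0, 0], "dp": [0, 0, 0], "claw": 0.45},
    {"turn": [0, 0, 0], "dp": [0, 0, 0], "claw": 0.4},
    {"turn": [0, 0, 0], "dp": [0, 0, 0], "claw": 0.3},
    {"turn": [0, 0, 0], "dp": [0, 0, 0], "claw": 0.3},
    {"turn": [0, 0, 0], "dp": [0, 0, 0], "claw": 0.3},
  ],
)

```text
t: 3.95
ee_pos: [476.1, 27.9, 63.4]
orientation: [-1.209, 1.208, -1.211]
ft_force: [-1.0, -2.6, 2.2]
width: 44.9
```

jog_arm(
  steps=[
    {"turn": [0, 0, 0], "dp": [0, 0, 0.05], "claw": 0.3},
    {"turn": [0, 0, 0], "dp": [0, 0, 0.15], "claw": 0.3},
    {"turn": [0, 0, 0], "dp": [0, 0, 0.4], "claw": 0.3},
    {"turn": [0, 0, 0], "dp": [0, 0, 0.7], "claw": 0.3},
    {"turn": [0, 0, 0], "dp": [0, 0, 0.9], "claw": 0.3},
    {"turn": [0, 0, 0], "dp": [0, 0, 1], "claw": 0.3},
  ],
)

```text
t: 4.45
ee_pos: [477.1, 28.0, 145.8]
orientation: [-1.206, 1.206, -1.213]
ft_force: [1.0, 0.6, -1.9]
width: 43.4
```

jog_arm(
  steps=[
    {"turn": [0, 0, 0], "dp": [-0.02, 0.2, 0], "claw": 0.3},
    {"turn": [0, 0, 0], "dp": [-0.05, 0.55, 0], "claw": 0.3},
    {"turn": [0, 0, 0], "dp": [-0.1, 1, 0], "claw": 0.3},
    {"turn": [0, 0, 0], "dp": [-0.1, 1, 0], "claw": 0.3},
  ],
)

```text
t: 4.78
ee_pos: [468.5, 111.9, 146.0]
orientation: [-1.206, 1.205, -1.21]
ft_force: [0.1, 0.9, -1.4]
width: 43.7
```

jog_arm(
  steps=[
    {"turn": [0, 0, 0], "dp": [-0.02, 0.4, 0], "claw": 0.3},
    {"turn": [0, 0, 0], "dp": [-0.05, 0.8, 0], "claw": 0.3},
    {"turn": [0, 0, 0], "dp": [-0.1, 1, 0], "claw": 0.3},
    {"turn": [0, 0, 0], "dp": [-0.1, 1, 0], "claw": 0.3},
  ],
)

```text
t: 5.12
ee_pos: [459.9, 194.1, 145.9]
orientation: [-1.208, 1.203, -1.207]
ft_force: [-0.4, 0.1, -1.5]
width: 43.6
```

jog_arm(
  steps=[
    {"turn": [0, 0, 0], "dp": [-0.02, 0.3, 0], "claw": 0.3},
    {"turn": [0, 0, 0], "dp": [-0.05, 0.7, 0], "claw": 0.3},
    {"turn": [0, 0, 0], "dp": [-0.1, 0.95, 0], "claw": 0.3},
    {"turn": [0, 0, 0], "dp": [-0.1, 0.95, 0], "claw": 0.3},
  ],
)

```text
t: 5.45
ee_pos: [451.8, 272.1, 145.9]
orientation: [-1.208, 1.201, -1.205]
ft_force: [-0.2, 0.2, -2.1]
width: 43.2
```

Run:
```python
from h import *
o,d,f=look("w3")
z=o["ee_pos"][2]-63.4+56
circ(o,d,f,"yel lid",(o["ee_pos"][0],o["ee_pos"][1]),z+44,z+51)
for c in ("yellow",): coaster(o,d,f,c)
```

```text
ee [451.8 272.1 145.9] turn fix [-0.0004  0.0015 -0.0022] q [ 0.52  0.39  1.9  -0.    0.85  2.09] t 5.45
yel lid 5622 [461.3 273.1] 33.3 z 186.9
yellow z 8 circle [337.6 272.4] 54.5 ell [array([343. , 272.4]), array([ 91.3, 108.6]), np.float64(2.6)] (273, 244, 99, 74)
yellow z 8 circle [425.8 271. ] 65.8 ell [array([426.9, 275. ]), array([ 78.8, 134.7]), np.float64(97.2)] (281, 149, 84, 111)
```

View pics/w3.png

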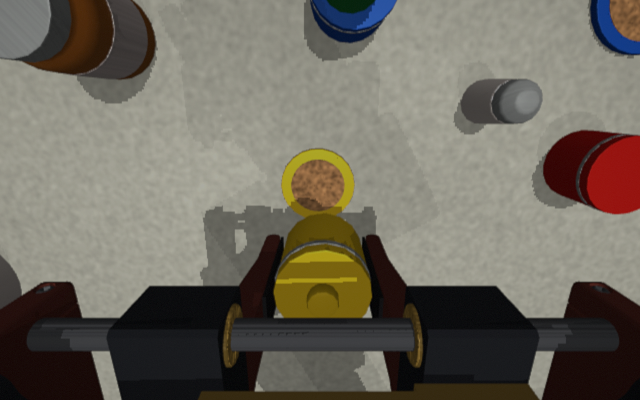

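The pot hangs upright between the fingers, with its lid at about (322,295). The coaster is at (318,183), with its near edge hidden. I'll get its centre from the visible edges.

Run:
```python
from h import *
o=ctrl.get_obs();d,f=cam("wrist")
for u,v in((282,183),(354,183),(318,149)): print(ray(d,f,u,v,8,o).round(1))
m=mask(d["img"],"yellow");m[212:]=0
cnt=max(cv2.findContours(m,0,1)[0],key=len)
W=np.array([ray(d,f,*p[0],8,o)[:2] for p in cnt if p[0][1]<205])
A=np.c_[2*W,np.ones(len(W))];s=np.linalg.lstsq(A,(W**2).sum(1),rcond=None)[0];print(s[:2],np.sqrt(s[2]+s[:2]@s[:2]))
z=o["ee_pos"][2]-7.4
circ(o,d,f,"knob",o["ee_pos"][:2],z+52,z+60,25);print(z)
```

```text
[456.5 310.8   8. ]
[457.1 240.7   8. ]
[489.8 275.9   8. ]
[456.40033117 278.13250628] 31.00484087945697
knob 1136 [452.9 270.5] 24.5 z 194.3
138.26689643286127
```

jog_arm(
  steps=[
    {"turn": [0, 0.0015, -0.002], "dp": [0.044, 0.053, -0.2], "claw": 0.3},
    {"turn": [0, 0.0015, -0.002], "dp": [0.044, 0.053, -0.5], "claw": 0.3},
    {"turn": [0, 0.0015, -0.002], "dp": [0.044, 0.053, -0.8], "claw": 0.3},
    {"turn": [0, 0.0015, -0.002], "dp": [0.044, 0.053, -1], "claw": 0.3},
    {"turn": [0, 0.0015, -0.002], "dp": [0.044, 0.053, -1], "claw": 0.3},
  ],
)

```text
t: 5.97
ee_pos: [453.1, 270.7, 62.6]
orientation: [-1.216, 1.214, -1.21]
ft_force: [-0.7, 0.2, -1.3]
width: 43.7
```

jog_arm(
  steps=[
    {"turn": [0, 0, 0], "dp": [0.03, 0.07, -0.1], "claw": 0.3},
    {"turn": [0, 0, 0], "dp": [0.03, 0.07, -0.25], "claw": 0.3},
    {"turn": [0, 0, 0], "dp": [0.03, 0.07, -0.4], "claw": 0.3},
    {"turn": [0, 0, 0], "dp": [0.03, 0.07, -0.4], "claw": 0.3},
    {"turn": [0, 0, 0], "dp": [0.03, 0.07, -0.4], "claw": 0.3},
  ],
)

```text
t: 6.38
ee_pos: [455.1, 276.0, 30.0]
orientation: [-1.218, 1.214, -1.21]
ft_force: [-0.4, 0.7, -2.7]
width: 43.7
```

Run:
```python
from h import *
o=ctrl.get_obs();print(o["ee_pos"],err(o).round(4),o["qpos"].round(3),o["qvel"].round(3),o["ft_force"].round(1))
```

```text
[455.07553896 275.97388351  29.99490033] [ 0.0015 -0.0026  0.0005] [0.523 0.595 1.925 0.    0.631 2.095] [ 0.001 -0.02  -0.008  0.001  0.003 -0.001] [-0.4  0.7 -2.7]
```

jog_arm(
  steps=[
    {"turn": [0.0015, -0.0026, 0], "dp": [0.002, 0.004, -0.06], "claw": 0.3},
    {"turn": [0.0015, -0.0026, 0], "dp": [0.002, 0.004, -0.11], "claw": 0.3},
    {"turn": [0.0015, -0.0026, 0], "dp": [0.002, 0.004, -0.15], "claw": 0.3},
    {"turn": [0.0015, -0.0026, 0], "dp": [0.002, 0.004, -0.17], "claw": 0.3},
    {"turn": [0.0015, -0.0026, 0], "dp": [0.002, 0.004, -0.178], "claw": 0.3},
    {"turn": [0.0015, -0.0026, 0], "dp": [0.002, 0.004, -0.178], "claw": 0.3},
  ],
)

```text
t: 6.88
ee_pos: [455.2, 276.3, 15.7]
orientation: [-1.208, 1.21, -1.21]
ft_force: [-0.2, 1.1, -1.6]
width: 43.7
```

Nearly touching, so I'll lower the last bit and watch the force.

jog_arm(
  steps=[
    {"turn": [0, 0, 0], "dp": [0, 0, -0.008], "claw": 0.3},
    {"turn": [0, 0, 0], "dp": [0, 0, -0.012], "claw": 0.3},
    {"turn": [0, 0, 0], "dp": [0, 0, -0.012], "claw": 0.3},
  ],
)

```text
t: 7.13
ee_pos: [455.3, 276.4, 15.4]
orientation: [-1.208, 1.21, -1.21]
ft_force: [-1.4, -0.8, 4.7]
width: 43.6
```

jog_arm(
  steps=[
    {"turn": [0, 0, 0], "dp": [0, 0, 0], "claw": 0.55},
    {"turn": [0, 0, 0], "dp": [0, 0, 0], "claw": 0.6},
    {"turn": [0, 0, 0], "dp": [0, 0, 0], "claw": 0.75},
    {"turn": [0, 0, 0], "dp": [0, 0, 0], "claw": 0.8},
    {"turn": [0, 0, 0], "dp": [0, 0, 0], "claw": 0.8},
    {"turn": [0, 0, 0], "dp": [0, 0, 0.2], "claw": 0.8},
    {"turn": [0, 0, 0], "dp": [0, 0, 0.6], "claw": 0.8},
    {"turn": [0, 0, 0], "dp": [0, 0, 1], "claw": 1},
    {"turn": [0, 0, 0], "dp": [0, 0, 1], "claw": 1},
    {"turn": [0, 0, 0], "dp": [0, 0, 1], "claw": 1},
  ],
)

```text
t: 7.97
ee_pos: [456.5, 277.1, 97.0]
orientation: [-1.204, 1.208, -1.21]
ft_force: [-1.0, -0.1, -0.7]
width: 86.2
```

jog_arm(
  steps=[
    {"turn": [0, 0, 0], "dp": [0, 0, 0.5], "claw": 1},
    {"turn": [0, 0, 0], "dp": [0, 0, 1], "claw": 1},
    {"turn": [0, 0, 0], "dp": [0, 0, 1], "claw": 1},
  ],
)

```text
t: 8.22
ee_pos: [459.5, 278.8, 181.8]
orientation: [-1.196, 1.205, -1.211]
ft_force: [1.1, 0.4, -0.1]
width: 87.9
```

Run:
```python
from h import *
o,d,f=look("w4")
circ(o,d,f,"yel lid",(455,276),51,58);circ(o,d,f,"knob",(455,276),60,67)
circ(o,d,f,"rim",(455,276),5,12)
circ(o,d,f,"grn",(613,252),99,106);circ(o,d,f,"blue",(613,252),53,61)
```

```text
ee [459.5 278.8 181.8] turn fix [-0.002   0.0034  0.0004] q [0.52 0.34 1.86 0.   0.92 2.1 ] t 8.22
yel lid 1427 [454.9 277.2] 22.0 z 56.4
knob 178 [454.9 277.2] 6.9 z 64.2
rim 1419 [454.2 278.2] 35.9 z 8.5
grn 1141 [605.8 255.4] 20.3 z 104.1
blue 1612 [613.2 251.9] 32.5 z 56.2
```

View pics/w4.png

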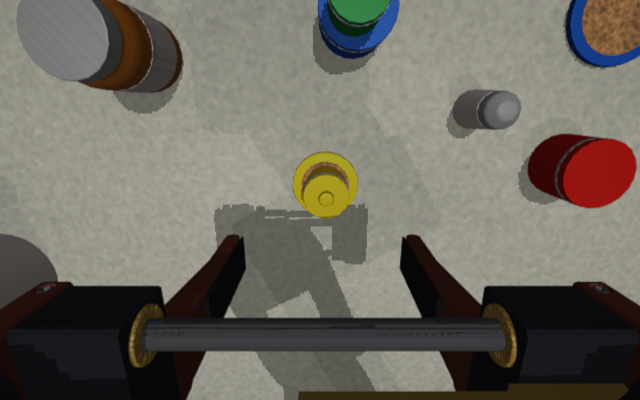

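Yellow stands upright and centred on its coaster (lid at (326,195)), about 1 mm from the rim centre. Next is green, on blue at (360,15).

jog_arm(
  steps=[
    {"turn": [-0.002, 0.0034, 0], "dp": [0.4, -0.06, 0.1], "claw": 1},
    {"turn": [-0.002, 0.0034, 0], "dp": [0.9, -0.15, 0.1], "claw": 1},
    {"turn": [-0.002, 0.0034, 0], "dp": [0.9, -0.15, 0.1], "claw": 1},
  ],
)

```text
t: 8.52
ee_pos: [535.7, 265.6, 186.2]
orientation: [-1.207, 1.21, -1.212]
ft_force: [-1.2, -0.3, 1.3]
width: 87.6
```

jog_arm(
  steps=[
    {"turn": [0, 0, 0], "dp": [0.4, -0.06, 0], "claw": 1},
    {"turn": [0, 0, 0], "dp": [0.8, -0.15, 0], "claw": 1},
    {"turn": [0, 0, 0], "dp": [0.8, -0.15, 0], "claw": 1},
    {"turn": [0, 0, 0], "dp": [0.8, -0.15, 0], "claw": 1},
  ],
)

```text
t: 8.85
ee_pos: [599.5, 252.6, 183.4]
orientation: [-1.21, 1.213, -1.213]
ft_force: [-1.0, -0.6, -0.5]
width: 87.6
```

Run:
```python
from h import *
o,d,f=look("w5")
circ(o,d,f,"grn",(613,252),99,106);circ(o,d,f,"knob",(613,252),108,114);circ(o,d,f,"blue",(613,252),53,61)
coaster(o,d,f,"blue")
```

```text
ee [599.5 252.6 183.4] turn fix [ 0.0006 -0.0006  0.0014] q [ 0.38  0.5   1.6  -0.    1.04  1.96] t 8.85
grn 2057 [613.6 254.8] 22.1 z 104.4
knob 250 [614.  254.8] 6.8 z 112.2
blue 1490 [615.  251.6] 33.0 z 56.5
blue z 8 circle [608.2 251. ] 39.3 ell [array([604.8, 252.1]), array([69. , 79.3]), np.float64(85.0)] (290, 134, 69, 64)
blue z 8 circle [621.    3.7] 47.0 ell [array([620.9,   3.5]), array([89.3, 92.9]), np.float64(171.2)] (512, 115, 89, 84)
```

View pics/w5.png

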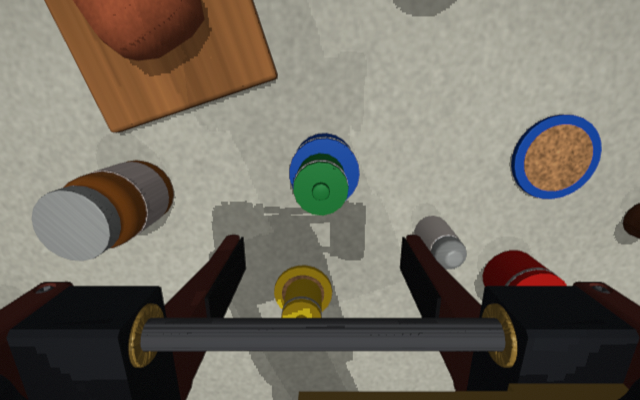

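Green's lid is at (320,185), and the jar to the left is at (90,220). I'll check the jar's clearance from the depth.

Run:
```python
from h import *
d,f=cam("top");q=cloud(d,f).reshape(-1,3)
s=(q[:,0]>530)&(q[:,0]<700)&(q[:,1]>305)&(q[:,1]<450)&(q[:,2]>30);q=q[s];print(q.min(0),q.max(0))
```

```text
[585.71786025 305.7488519  182.90159968] [585.96458465 306.94219138 194.54368247]
```

jog_arm(
  steps=[
    {"turn": [0, 0, 0], "dp": [0.178, 0.028, -0.1], "claw": 1},
    {"turn": [0, 0, 0], "dp": [0.178, 0.028, -0.4], "claw": 1},
    {"turn": [0, 0, 0], "dp": [0.178, 0.028, -0.7], "claw": 1},
    {"turn": [0, 0, 0], "dp": [0.178, 0.028, -0.8], "claw": 1},
    {"turn": [0, 0, 0], "dp": [0.178, 0.028, -0.8], "claw": 1},
  ],
)

```text
t: 9.37
ee_pos: [609.1, 255.0, 117.2]
orientation: [-1.217, 1.215, -1.21]
ft_force: [0.3, -0.2, -0.5]
width: 87.8
```

Run:
```python
from h import *
for n in("scene","wrist"):
    o=ctrl.get_obs();d,f=cam(n);q=cloud(d,f,o).reshape(-1,3);q=q[d["range_z"].ravel()>0]
    for lo,hi in((15,60),(60,85),(85,130)):
        s=(q[:,0]>540)&(q[:,0]<700)&(q[:,1]>300)&(q[:,1]<480)&(q[:,2]>lo)&(q[:,2]<hi);p=q[s]
        if len(p): print(n,lo,len(p),np.percentile(p,2,axis=0).round(),np.percentile(p,98,axis=0).round())
o=ctrl.get_obs();print(o["ee_pos"].round(1),err(o).round(4))
```

```text
scene 15 678 [569. 333.  15.] [699. 465.  59.]
scene 60 264 [565. 417.  60.] [620. 468.  84.]
scene 85 446 [559. 303.  86.] [617. 476. 122.]
wrist 15 10552 [571. 331.  16.] [699. 473.  58.]
wrist 60 3187 [565. 419.  61.] [620. 462.  85.]
wrist 85 5268 [573. 300.  86.] [621. 457. 127.]
[611.6 255.7 120.4] [ 0.0007 -0.0009  0.0007]
```

jog_arm(
  steps=[
    {"turn": [0, 0, 0], "dp": [0.028, -0.011, -0.2], "claw": 1},
    {"turn": [0, 0, 0], "dp": [0.028, -0.011, -0.45], "claw": 1},
    {"turn": [0, 0, 0], "dp": [0.028, -0.011, -0.65], "claw": 1},
    {"turn": [0, 0, 0], "dp": [0.028, -0.011, -0.71], "claw": 1},
    {"turn": [0, 0, 0], "dp": [0.028, -0.011, -0.71], "claw": 1},
    {"turn": [0, 0, 0], "dp": [0.028, -0.011, -0.71], "claw": 1},
  ],
)

```text
t: 9.97
ee_pos: [614.2, 255.0, 64.1]
orientation: [-1.211, 1.212, -1.211]
ft_force: [0.6, 0.1, 0.3]
width: 87.7
```

jog_arm(
  steps=[
    {"turn": [0, 0, 0], "dp": [0, 0, 0], "claw": 0.6},
    {"turn": [0, 0, 0], "dp": [0, 0, 0], "claw": 0.5},
    {"turn": [0, 0, 0], "dp": [0, 0, 0], "claw": 0.45},
    {"turn": [0, 0, 0], "dp": [0, 0, 0], "claw": 0.4},
    {"turn": [0, 0, 0], "dp": [0, 0, 0], "claw": 0.3},
    {"turn": [0, 0, 0], "dp": [0, 0, 0], "claw": 0.3},
    {"turn": [0, 0, 0], "dp": [0, 0, 0], "claw": 0.3},
    {"turn": [0, 0, 0], "dp": [0, 0, 0], "claw": 0.3},
  ],
)

```text
t: 10.63
ee_pos: [614.2, 255.0, 64.1]
orientation: [-1.211, 1.211, -1.211]
ft_force: [0.1, 0.2, 0.6]
width: 43.6
```

jog_arm(
  steps=[
    {"turn": [0, 0, 0], "dp": [0, 0, 0.05], "claw": 0.3},
    {"turn": [0, 0, 0], "dp": [0, 0, 0.15], "claw": 0.3},
    {"turn": [0, 0, 0], "dp": [0, 0, 0.4], "claw": 0.3},
    {"turn": [0, 0, 0], "dp": [0, 0, 0.7], "claw": 0.3},
    {"turn": [0, 0, 0], "dp": [0, 0, 0.95], "claw": 0.3},
    {"turn": [0, 0, 0], "dp": [0, 0, 1], "claw": 0.3},
  ],
)

```text
t: 11.13
ee_pos: [616.4, 255.9, 148.5]
orientation: [-1.205, 1.208, -1.212]
ft_force: [1.4, -0.4, -1.7]
width: 43.5
```

jog_arm(
  steps=[
    {"turn": [0, 0, 0], "dp": [-0.02, -0.2, 0], "claw": 0.3},
    {"turn": [0, 0, 0], "dp": [-0.03, -0.6, 0], "claw": 0.3},
    {"turn": [0, 0, 0], "dp": [-0.03, -1, 0], "claw": 0.3},
    {"turn": [0, 0, 0], "dp": [-0.03, -1, 0], "claw": 0.3},
  ],
)

```text
t: 11.47
ee_pos: [612.6, 170.5, 147.3]
orientation: [-1.208, 1.211, -1.215]
ft_force: [-0.5, -0.6, -0.5]
width: 43.6
```

jog_arm(
  steps=[
    {"turn": [0, 0, 0], "dp": [-0.02, -0.45, 0], "claw": 0.3},
    {"turn": [0, 0, 0], "dp": [-0.03, -0.9, 0], "claw": 0.3},
    {"turn": [0, 0, 0], "dp": [-0.03, -1, 0], "claw": 0.3},
  ],
)

```text
t: 11.72
ee_pos: [608.7, 86.0, 146.1]
orientation: [-1.21, 1.214, -1.216]
ft_force: [-0.2, -0.1, -1.1]
width: 43.5
```

jog_arm(
  steps=[
    {"turn": [0, 0, 0], "dp": [-0.02, -0.45, 0], "claw": 0.3},
    {"turn": [0, 0, 0], "dp": [-0.03, -0.9, 0], "claw": 0.3},
    {"turn": [0, 0, 0], "dp": [-0.03, -1, 0], "claw": 0.3},
  ],
)

```text
t: 11.97
ee_pos: [605.2, 1.9, 145.2]
orientation: [-1.21, 1.217, -1.218]
ft_force: [-1.0, -0.6, -0.4]
width: 43.9
```

jog_arm(
  steps=[
    {"turn": [0, 0, 0], "dp": [-0.02, -0.45, 0], "claw": 0.3},
    {"turn": [0, 0, 0], "dp": [-0.03, -0.9, 0], "claw": 0.3},
    {"turn": [0, 0, 0], "dp": [-0.03, -1, 0], "claw": 0.3},
  ],
)

```text
t: 12.22
ee_pos: [602.3, -81.8, 144.6]
orientation: [-1.21, 1.219, -1.221]
ft_force: [-0.1, -0.6, -0.6]
width: 43.7
```

jog_arm(
  steps=[
    {"turn": [0, 0, 0], "dp": [-0.02, -0.45, 0], "claw": 0.3},
    {"turn": [0, 0, 0], "dp": [-0.03, -0.9, 0], "claw": 0.3},
    {"turn": [0, 0, 0], "dp": [-0.03, -1, 0], "claw": 0.3},
  ],
)

```text
t: 12.47
ee_pos: [599.6, -165.4, 144.2]
orientation: [-1.21, 1.221, -1.223]
ft_force: [-0.3, 1.0, -1.5]
width: 43.6
```

jog_arm(
  steps=[
    {"turn": [0.0043, -0.003, 0.0], "dp": [0, -0.4, 0], "claw": 0.3},
    {"turn": [0.004, -0.003, 0], "dp": [0, -0.8, 0], "claw": 0.3},
    {"turn": [0.004, -0.003, 0], "dp": [0, -1, 0], "claw": 0.3},
    {"turn": [0.004, -0.003, 0], "dp": [0, -1, 0], "claw": 0.3},
    {"turn": [0.004, -0.003, 0], "dp": [0, -1, 0], "claw": 0.3},
  ],
)

```text
t: 12.88
ee_pos: [599.4, -245.1, 143.6]
orientation: [-1.192, 1.222, -1.219]
ft_force: [0.7, -0.2, -0.8]
width: 43.5
```

Run:
```python
from h import *
o,d,f=look("w6")
coaster(o,d,f,"green")
circ(o,d,f,"rim",(643,-265),4,13,60)
z=o["ee_pos"][2]-8.1;print(z)
```

```text
ee [ 599.4 -245.1  143.6] turn fix [-0.0023  0.0014  0.0055] q [-0.41  0.55  1.63  0.01  0.96  1.17] t 12.88
green z 8 circle [ 486.4 -240.6] 54.3 ell [array([ 491.6, -241.1]), array([ 92.6, 107.8]), np.float64(0.7)] (274, 245, 98, 73)
green z 8 circle [ 531.8 -240.1] 42.1 ell [array([ 538.8, -240.6]), array([66.5, 74.3]), np.float64(19.2)] (281, 214, 81, 46)
green z 8 circle [ 641.7 -263.8] 35.1 ell [array([ 641.6, -263.8]), array([69.1, 69.1]), np.float64(34.4)] (307, 106, 75, 76)
rim 4607 [ 641. -264.] 35.9 z 8.6
135.4982903097836
```

View pics/w6.png

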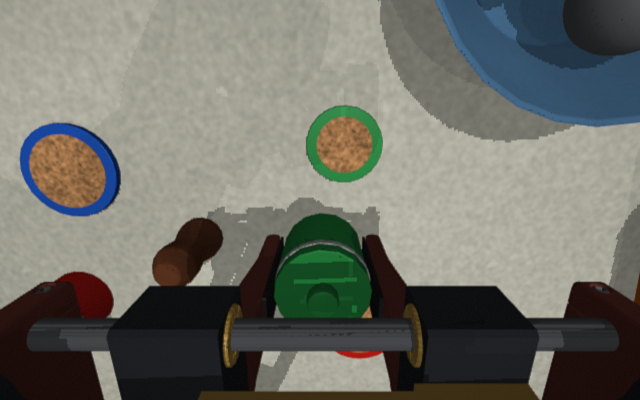

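The green coaster is fully visible at (344,144), centre about (641.5,-264). The bowl is at the upper right, so I'll check how close it comes.

Run:
```python
from h import *
o=ctrl.get_obs()
for n in ("wrist","top"):
    d,f=cam(n);q=cloud(d,f,o).reshape(-1,3);q=q[d["range_z"].ravel()>0]
    s=(q[:,2]>25)&(q[:,2]<130)&(q[:,0]>680)&(q[:,1]<-150)&(q[:,0]<950);p=q[s]
    if len(p)>3: 
        dd=np.hypot(p[:,0]-641.5,p[:,1]+264);i=dd.argsort()[:2000:100];print(n,np.c_[p[i],dd[i]].round()[:6].tolist(),p.max(0).round())
```

```text
wrist [[704.0, -337.0, 86.0, 96.0], [703.0, -340.0, 86.0, 98.0], [698.0, -345.0, 85.0, 99.0], [716.0, -331.0, 85.0, 100.0], [710.0, -338.0, 84.0, 101.0], [723.0, -325.0, 85.0, 102.0]] [ 753. -315.   90.]
top [[738.0, -314.0, 86.0, 109.0], [778.0, -313.0, 79.0, 145.0], [796.0, -326.0, 60.0, 166.0], [812.0, -327.0, 61.0, 181.0], [830.0, -313.0, 84.0, 195.0], [839.0, -323.0, 79.0, 206.0]] [ 904. -303.   88.]
```

jog_arm(
  steps=[
    {"turn": [-0.002, 0.001, 0.005], "dp": [0.25, -0.12, 0], "claw": 0.3},
    {"turn": [-0.002, 0.001, 0.005], "dp": [0.526, -0.235, -0.2], "claw": 0.3},
    {"turn": [-0.002, 0.001, 0.005], "dp": [0.526, -0.235, -0.5], "claw": 0.3},
    {"turn": [-0.002, 0.001, 0.005], "dp": [0.526, -0.235, -0.6], "claw": 0.3},
    {"turn": [-0.002, 0.001, 0.005], "dp": [0.526, -0.235, -0.6], "claw": 0.3},
  ],
)

```text
t: 13.45
ee_pos: [639.6, -260.2, 92.9]
orientation: [-1.211, 1.212, -1.203]
ft_force: [-0.7, 1.0, -1.1]
width: 43.6
```

jog_arm(
  steps=[
    {"turn": [0, 0, -0.004], "dp": [0.024, -0.048, -0.15], "claw": 0.3},
    {"turn": [0, 0, -0.004], "dp": [0.024, -0.048, -0.4], "claw": 0.3},
    {"turn": [0, 0, -0.004], "dp": [0.024, -0.048, -0.65], "claw": 0.3},
    {"turn": [0, 0, -0.004], "dp": [0.024, -0.048, -0.8], "claw": 0.3},
    {"turn": [0, 0, -0.004], "dp": [0.024, -0.048, -0.8], "claw": 0.3},
    {"turn": [0, 0, -0.004], "dp": [0.024, -0.048, -0.8], "claw": 0.3},
  ],
)

```text
t: 13.95
ee_pos: [641.2, -263.8, 28.8]
orientation: [-1.206, 1.222, -1.211]
ft_force: [0.1, 0.0, -0.6]
width: 43.5
```

Run:
```python
from h import *
o=ctrl.get_obs();print(o["ee_pos"],err(o).round(4),o["ft_force"].round(1))
```

```text
[ 641.2320423  -263.80127365   28.77800728] [-0.0012 -0.0017  0.0032] [ 0.1  0.  -0.6]
```

jog_arm(
  steps=[
    {"turn": [-0.0012, -0.0017, 0.003], "dp": [0.002, -0.002, -0.05], "claw": 0.3},
    {"turn": [-0.0012, -0.0017, 0.003], "dp": [0.002, -0.002, -0.1], "claw": 0.3},
    {"turn": [-0.0012, -0.0017, 0.003], "dp": [0.002, -0.002, -0.14], "claw": 0.3},
    {"turn": [-0.0012, -0.0017, 0.003], "dp": [0.002, -0.002, -0.152], "claw": 0.3},
    {"turn": [-0.0012, -0.0017, 0.003], "dp": [0.002, -0.002, -0.156], "claw": 0.3},
    {"turn": [-0.0012, -0.0017, 0.003], "dp": [0.002, -0.002, -0.156], "claw": 0.3},
  ],
)

```text
t: 14.45
ee_pos: [641.5, -264.0, 16.4]
orientation: [-1.209, 1.21, -1.21]
ft_force: [-0.7, 0.7, -0.3]
width: 43.1
```

jog_arm(
  steps=[
    {"turn": [0, 0, 0], "dp": [0, 0, -0.006], "claw": 0.3},
    {"turn": [0, 0, 0], "dp": [0, 0, -0.01], "claw": 0.3},
    {"turn": [0, 0, 0], "dp": [0, 0, -0.01], "claw": 0.3},
  ],
)

```text
t: 14.7
ee_pos: [641.7, -264.1, 16.1]
orientation: [-1.209, 1.209, -1.21]
ft_force: [-0.0, 0.5, 3.2]
width: 43.5
```

Contact. Releasing and lifting straight up.

jog_arm(
  steps=[
    {"turn": [0, 0, 0], "dp": [0, 0, 0], "claw": 0.55},
    {"turn": [0, 0, 0], "dp": [0, 0, 0], "claw": 0.6},
    {"turn": [0, 0, 0], "dp": [0, 0, 0], "claw": 0.75},
    {"turn": [0, 0, 0], "dp": [0, 0, 0], "claw": 0.8},
    {"turn": [0, 0, 0], "dp": [0, 0, 0], "claw": 0.8},
    {"turn": [0, 0, 0], "dp": [0, 0, 0.2], "claw": 0.8},
    {"turn": [0, 0, 0], "dp": [0, 0, 0.6], "claw": 0.8},
    {"turn": [0, 0, 0], "dp": [0, 0, 1], "claw": 1},
    {"turn": [0, 0, 0], "dp": [0, 0, 1], "claw": 1},
    {"turn": [0, 0, 0], "dp": [0, 0, 1], "claw": 1},
  ],
)

```text
t: 15.53
ee_pos: [643.5, -264.9, 99.8]
orientation: [-1.207, 1.204, -1.214]
ft_force: [-0.0, -0.3, 0.6]
width: 85.8
```

jog_arm(
  steps=[
    {"turn": [0, 0, 0], "dp": [0, 0, 0.5], "claw": 1},
    {"turn": [0, 0, 0], "dp": [-0.2, 0, 0.8], "claw": 1},
    {"turn": [0, 0, 0], "dp": [-0.6, 0, 0.9], "claw": 1},
    {"turn": [0, 0, 0], "dp": [-0.6, 0, 0.9], "claw": 1},
  ],
)

```text
t: 15.87
ee_pos: [591.9, -264.8, 173.3]
orientation: [-1.207, 1.206, -1.214]
ft_force: [0.2, -0.2, -1.0]
width: 88.1
```

Run:
```python
from h import *
o,d,f=look("w7")
circ(o,d,f,"lid",(641,-264),51,58);circ(o,d,f,"knob",(641,-264),60,67)
circ(o,d,f,"rim",(641,-264),5,12)
coaster(o,d,f,"red")
```

```text
ee [ 591.9 -264.8  173.3] turn fix [0.0008 0.0013 0.0004] q [-0.44  0.51  1.61 -0.    1.01  1.13] t 15.87
lid 1734 [ 640.9 -263.2] 21.9 z 56.4
knob 207 [ 640.9 -263.2] 6.9 z 64.1
rim 1895 [ 640.9 -264. ] 35.9 z 8.4
red z 8 circle [457.8  75.9] 40.7 ell [array([467.4,  79. ]), array([26.6, 83.1]), np.float64(23.5)] (6, 271, 59, 34)
red z 8 circle [ 443.1 -282.5] 46.1 ell [array([ 443. , -282.5]), array([83.7, 84.9]), np.float64(113.7)] (301, 268, 75, 51)
red z 8 circle [482.4  28.5] 39.8 ell [array([488.5,  20.7]), array([42.2, 74.8]), np.float64(168.0)] (35, 251, 71, 35)
red z 8 circle [ 517.7 -621.3] 83.3 ell [array([ 502.9, -608.4]), array([ 53.3, 158.5]), np.float64(100.4)] (589, 176, 51, 130)
```

View pics/w7.png

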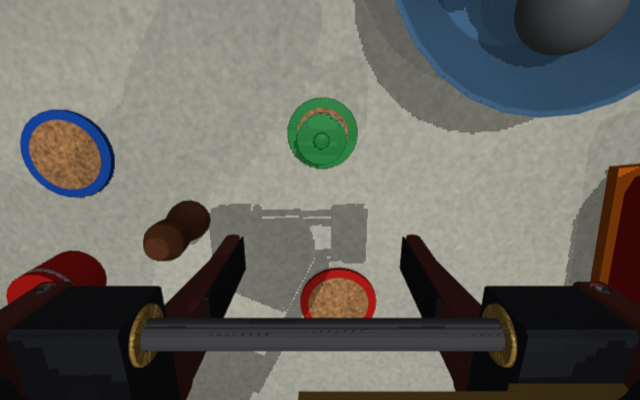

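Green is upright and centred on its coaster at (322,135). Now red.

jog_arm(
  steps=[
    {"turn": [0, 0, 0], "dp": [-0.2, 0.4, 0], "claw": 1},
    {"turn": [0, 0, 0], "dp": [-0.4, 0.9, 0], "claw": 1},
    {"turn": [0, 0, 0], "dp": [-0.4, 0.9, 0], "claw": 1},
  ],
)

```text
t: 16.17
ee_pos: [557.7, -187.8, 170.2]
orientation: [-1.209, 1.211, -1.207]
ft_force: [0.4, 0.1, -0.3]
width: 87.9
```

jog_arm(
  steps=[
    {"turn": [0, 0, 0], "dp": [-0.2, 0.4, 0], "claw": 1},
    {"turn": [0, 0, 0], "dp": [-0.4, 0.9, 0], "claw": 1},
    {"turn": [0, 0, 0], "dp": [-0.4, 0.9, 0], "claw": 1},
  ],
)

```text
t: 16.42
ee_pos: [522.2, -111.1, 168.4]
orientation: [-1.213, 1.215, -1.201]
ft_force: [0.3, 0.7, -0.6]
width: 87.5
```

jog_arm(
  steps=[
    {"turn": [0, 0, 0], "dp": [-0.2, 0.4, 0], "claw": 1},
    {"turn": [0, 0, 0], "dp": [-0.4, 0.9, 0], "claw": 1},
    {"turn": [0, 0, 0], "dp": [-0.4, 0.9, 0], "claw": 1},
  ],
)

```text
t: 16.67
ee_pos: [487.0, -34.8, 167.0]
orientation: [-1.217, 1.218, -1.195]
ft_force: [0.1, 1.0, 0.3]
width: 87.8
```

jog_arm(
  steps=[
    {"turn": [0, 0, 0], "dp": [-0.2, 0.4, 0], "claw": 1},
    {"turn": [0, 0, 0], "dp": [-0.35, 0.8, 0], "claw": 1},
    {"turn": [0, 0, 0], "dp": [-0.35, 0.8, 0], "claw": 1},
    {"turn": [0, 0, 0], "dp": [-0.35, 0.8, 0], "claw": 1},
  ],
)

```text
t: 17.0
ee_pos: [459.2, 30.2, 166.5]
orientation: [-1.219, 1.216, -1.192]
ft_force: [0.5, 0.1, 0.0]
width: 87.7
```

Run:
```python
from h import *
o,d,f=look("w8")
circ(o,d,f,"red",(476,25),53,61)
coaster(o,d,f,"red")
circ(o,d,f,"salt",(533,124),30,78);circ(o,d,f,"pep",(548,-118),30,90)
```

```text
ee [459.2  30.2 166.5] turn fix [-0.0018 -0.0043 -0.0026] q [0.04 0.27 2.02 0.01 0.86 1.59] t 17.0
red 4262 [476.4  25.3] 33.0 z 56.4
red z 8 circle [ 440.5 -278.2] 47.5 ell [array([ 441. , -278.5]), array([82. , 88.1]), np.float64(144.9)] (572, 157, 68, 83)
red z 8 circle [468.   24.6] 41.2 ell [array([467.2,  24.7]), array([74.5, 81.1]), np.float64(95.8)] (293, 132, 75, 78)
salt 1799 [533.9 124.8] 17.8 z 65.0
pep 2704 [ 547.9 -115.6] 18.9 z 72.6
```

View pics/w8.png

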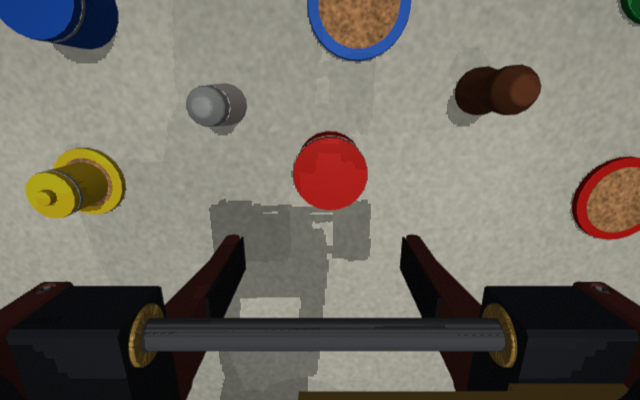

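Red's lid is at (330,173), centre (476.4,25.3), with 11 mm of clearance per side. Aligning above it first.

jog_arm(
  steps=[
    {"turn": [-0.002, -0.004, -0.003], "dp": [0.215, -0.061, -0.1], "claw": 1},
    {"turn": [-0.002, -0.004, -0.003], "dp": [0.215, -0.061, -0.4], "claw": 1},
    {"turn": [-0.002, -0.004, -0.003], "dp": [0.215, -0.061, -0.8], "claw": 1},
    {"turn": [-0.002, -0.004, -0.003], "dp": [0.215, -0.061, -1], "claw": 1},
    {"turn": [-0.002, -0.004, -0.003], "dp": [0.215, -0.061, -1], "claw": 1},
    {"turn": [-0.002, -0.004, -0.003], "dp": [0.215, -0.061, -1], "claw": 1},
  ],
)

```text
t: 17.55
ee_pos: [477.1, 23.5, 85.9]
orientation: [-1.21, 1.213, -1.212]
ft_force: [0.4, 0.3, -0.1]
width: 87.6
```

Run:
```python
from h import *
o=ctrl.get_obs();print(o["ee_pos"],err(o).round(4))
```

```text
[477.11665329  23.48528407  85.85448962] [ 0.0003 -0.0007  0.0012]
```

Need z 12 (-74 mm), dx -0.7, dy +1.8.

jog_arm(
  steps=[
    {"turn": [0, 0, 0.001], "dp": [-0.009, 0.022, -0.15], "claw": 1},
    {"turn": [0, 0, 0.001], "dp": [-0.009, 0.022, -0.35], "claw": 1},
    {"turn": [0, 0, 0.001], "dp": [-0.009, 0.022, -0.6], "claw": 1},
    {"turn": [0, 0, 0.001], "dp": [-0.009, 0.022, -0.8], "claw": 1},
    {"turn": [0, 0, 0.001], "dp": [-0.009, 0.022, -0.9], "claw": 1},
    {"turn": [0, 0, 0.001], "dp": [-0.009, 0.022, -0.92], "claw": 1},
    {"turn": [0, 0, 0.001], "dp": [-0.009, 0.022, -0.92], "claw": 1},
  ],
)

```text
t: 18.13
ee_pos: [477.1, 25.0, 12.8]
orientation: [-1.21, 1.211, -1.21]
ft_force: [0.1, 0.5, 0.6]
width: 87.8
```

jog_arm(
  steps=[
    {"turn": [0, 0, 0], "dp": [0, 0, 0], "claw": 0.85},
    {"turn": [0, 0, 0], "dp": [0, 0, 0], "claw": 0.8},
    {"turn": [0, 0, 0], "dp": [0, 0, 0], "claw": 0.75},
    {"turn": [0, 0, 0], "dp": [0, 0, 0], "claw": 0.6},
    {"turn": [0, 0, 0], "dp": [0, 0, 0], "claw": 0.5},
    {"turn": [0, 0, 0], "dp": [0, 0, 0], "claw": 0.5},
    {"turn": [0, 0, 0], "dp": [0, 0, 0], "claw": 0.5},
  ],
)

```text
t: 18.72
ee_pos: [477.8, 24.9, 13.5]
orientation: [-1.21, 1.21, -1.21]
ft_force: [-0.7, -1.2, 6.1]
width: 65.8
```

jog_arm(
  steps=[
    {"turn": [0, 0, 0], "dp": [0, 0, 0.05], "claw": 0.5},
    {"turn": [0, 0, 0], "dp": [0, 0, 0.15], "claw": 0.5},
    {"turn": [0, 0, 0], "dp": [0, 0, 0.4], "claw": 0.5},
    {"turn": [0, 0, 0], "dp": [0, 0, 0.7], "claw": 0.5},
    {"turn": [0, 0, 0], "dp": [0, 0, 0.95], "claw": 0.5},
    {"turn": [0, 0, 0], "dp": [0, 0, 1], "claw": 0.5},
  ],
)

```text
t: 19.22
ee_pos: [479.3, 25.0, 96.5]
orientation: [-1.206, 1.206, -1.212]
ft_force: [0.5, -0.4, -2.9]
width: 65.4
```

jog_arm(
  steps=[
    {"turn": [0, 0, 0], "dp": [0, 0, 0.3], "claw": 0.5},
    {"turn": [0, 0, 0], "dp": [0, 0, 0.5], "claw": 0.5},
    {"turn": [0, 0, 0], "dp": [-0.02, -0.2, 0.5], "claw": 0.5},
    {"turn": [0, 0, 0], "dp": [-0.08, -0.6, 0.5], "claw": 0.5},
    {"turn": [0, 0, 0], "dp": [-0.1, -1, 0.5], "claw": 0.5},
    {"turn": [0, 0, 0], "dp": [-0.15, -1, 0.5], "claw": 0.5},
  ],
)

```text
t: 19.72
ee_pos: [467.3, -58.4, 136.3]
orientation: [-1.206, 1.207, -1.215]
ft_force: [0.5, -0.1, -3.4]
width: 65.6
```

jog_arm(
  steps=[
    {"turn": [0, 0, 0], "dp": [-0.1, -0.45, 0], "claw": 0.5},
    {"turn": [0, 0, 0], "dp": [-0.15, -0.9, 0], "claw": 0.5},
    {"turn": [0, 0, 0], "dp": [-0.15, -1, 0], "claw": 0.5},
  ],
)

```text
t: 19.97
ee_pos: [454.4, -141.3, 135.9]
orientation: [-1.206, 1.208, -1.216]
ft_force: [-0.2, -0.4, -3.1]
width: 65.6
```

jog_arm(
  steps=[
    {"turn": [0, 0, 0], "dp": [-0.1, -0.45, 0], "claw": 0.5},
    {"turn": [0, 0, 0], "dp": [-0.2, -0.9, 0], "claw": 0.5},
    {"turn": [0, 0, 0], "dp": [-0.2, -1, 0], "claw": 0.5},
  ],
)

```text
t: 20.22
ee_pos: [437.4, -224.5, 135.5]
orientation: [-1.205, 1.21, -1.219]
ft_force: [0.5, 0.1, -3.4]
width: 65.7
```

jog_arm(
  steps=[
    {"turn": [0.002, -0.001, 0.001], "dp": [-0.2, -0.3, 0], "claw": 0.5},
    {"turn": [0.002, -0.001, 0.001], "dp": [-0.45, -0.6, 0], "claw": 0.5},
    {"turn": [0.002, -0.001, 0.001], "dp": [-0.45, -0.65, 0], "claw": 0.5},
    {"turn": [0.002, -0.001, 0.001], "dp": [-0.45, -0.65, 0], "claw": 0.5},
    {"turn": [0.002, -0.001, 0.001], "dp": [-0.45, -0.65, 0], "claw": 0.5},
  ],
)

```text
t: 20.63
ee_pos: [401.4, -276.0, 135.2]
orientation: [-1.199, 1.209, -1.213]
ft_force: [0.1, 0.2, -3.0]
width: 65.6
```

Run:
```python
from h import *
o,d,f=look("w9")
coaster(o,d,f,"red")
circ(o,d,f,"rim",(441,-281),4,13,60)
```

```text
ee [ 401.4 -276.   135.2] turn fix [-0.0012  0.0022  0.0015] q [-0.63  0.35  2.    0.01  0.79  0.94] t 20.63
red z 8 circle [ 216.4 -273.9] 35.2 ell [array([ 212.8, -273.6]), array([ 9.2, 72.7]), np.float64(0.2)] (291, 351, 64, 8)
red z 8 circle [ 346.7 -200.4] 12.2 ell [array([ 346.6, -200.7]), array([11.6, 23.4]), np.float64(52.7)] (239, 236, 19, 17)
red z 8 circle [ 290.4 -273.9] 80.1 ell [array([ 308.2, -274.1]), array([116.1, 166.1]), np.float64(180.0)] (248, 223, 150, 96)
red z 8 circle [ 403.  -276.1] 83.6 ell [array([ 408.6, -279.3]), array([106. , 162.3]), np.float64(83.5)] (263, 98, 121, 150)
rim 7793 [ 440.4 -282.6] 45.9 z 8.7
```

View pics/w9.png

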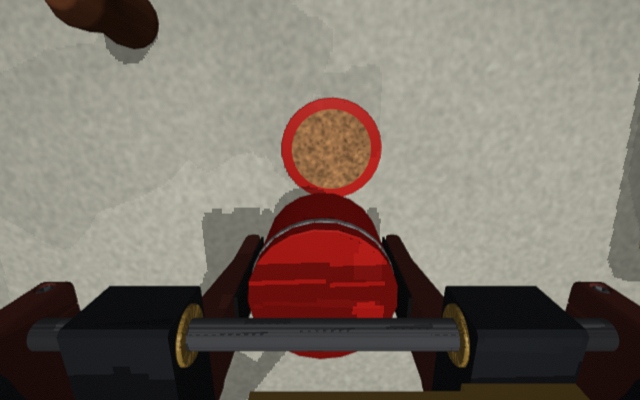

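Red is held level. Its coaster is almost fully visible at (331,147), centre (440.4,-282.6), and the fitted radius of 45.9 matches.

jog_arm(
  steps=[
    {"turn": [-0.001, 0.002, 0.001], "dp": [0.2, -0.04, 0], "claw": 0.5},
    {"turn": [-0.001, 0.002, 0.001], "dp": [0.5, -0.083, -0.2], "claw": 0.5},
    {"turn": [-0.001, 0.002, 0.001], "dp": [0.5, -0.083, -0.55], "claw": 0.5},
    {"turn": [-0.001, 0.002, 0.001], "dp": [0.5, -0.083, -0.85], "claw": 0.5},
    {"turn": [-0.001, 0.002, 0.001], "dp": [0.5, -0.083, -1], "claw": 0.5},
    {"turn": [-0.001, 0.002, 0.001], "dp": [0.5, -0.083, -1], "claw": 0.5},
    {"turn": [-0.001, 0.002, 0.001], "dp": [0.5, -0.083, -1], "claw": 0.5},
  ],
)

```text
t: 21.27
ee_pos: [441.7, -281.4, 55.0]
orientation: [-1.209, 1.21, -1.208]
ft_force: [0.1, -0.5, -2.9]
width: 65.5
```

Run:
```python
from h import *
o=ctrl.get_obs();print(o["ee_pos"],err(o).round(4),o["ft_force"].round(1))
```

```text
[ 441.67456521 -281.41015691   55.0178553 ] [-0.0004 -0.0002 -0.0002] [ 0.1 -0.5 -2.9]
```

To z 21.8: -33 mm (-0.415), dy -1.2.

jog_arm(
  steps=[
    {"turn": [0, 0, 0], "dp": [-0.005, -0.015, -0.1], "claw": 0.5},
    {"turn": [0, 0, 0], "dp": [-0.005, -0.015, -0.22], "claw": 0.5},
    {"turn": [0, 0, 0], "dp": [-0.005, -0.015, -0.32], "claw": 0.5},
    {"turn": [0, 0, 0], "dp": [-0.005, -0.015, -0.38], "claw": 0.5},
    {"turn": [0, 0, 0], "dp": [-0.005, -0.015, -0.405], "claw": 0.5},
    {"turn": [0, 0, 0], "dp": [-0.005, -0.015, -0.41], "claw": 0.5},
    {"turn": [0, 0, 0], "dp": [-0.005, -0.015, -0.41], "claw": 0.5},
  ],
)

```text
t: 21.85
ee_pos: [441.2, -282.7, 22.1]
orientation: [-1.209, 1.21, -1.208]
ft_force: [0.6, -0.2, -2.2]
width: 65.5
```

jog_arm(
  steps=[
    {"turn": [0, 0, 0], "dp": [0, 0, -0.006], "claw": 0.5},
    {"turn": [0, 0, 0], "dp": [0, 0, -0.01], "claw": 0.5},
    {"turn": [0, 0, 0], "dp": [0, 0, -0.01], "claw": 0.5},
  ],
)

```text
t: 22.1
ee_pos: [441.4, -282.8, 21.6]
orientation: [-1.209, 1.21, -1.208]
ft_force: [-0.3, -0.9, -2.1]
width: 65.6
```

jog_arm(
  steps=[
    {"turn": [0, 0, 0], "dp": [0, 0, -0.006], "claw": 0.5},
    {"turn": [0, 0, 0], "dp": [0, 0, -0.01], "claw": 0.5},
    {"turn": [0, 0, 0], "dp": [0, 0, -0.01], "claw": 0.5},
  ],
)

```text
t: 22.35
ee_pos: [441.5, -282.8, 21.6]
orientation: [-1.209, 1.209, -1.208]
ft_force: [-2.7, 2.4, 8.0]
width: 65.7
```

Contact (8 N). Releasing.

jog_arm(
  steps=[
    {"turn": [0, 0, 0], "dp": [0, 0, 0], "claw": 0.8},
    {"turn": [0, 0, 0], "dp": [0, 0, 0], "claw": 0.9},
    {"turn": [0, 0, 0], "dp": [0, 0, 0], "claw": 1},
    {"turn": [0, 0, 0], "dp": [0, 0, 0], "claw": 1},
    {"turn": [0, 0, 0], "dp": [0, 0, 0], "claw": 1},
    {"turn": [0, 0, 0], "dp": [0, 0, 0.2], "claw": 1},
    {"turn": [0, 0, 0], "dp": [0, 0, 0.6], "claw": 1},
    {"turn": [0, 0, 0], "dp": [0, 0, 1], "claw": 1},
    {"turn": [0, 0, 0], "dp": [0, 0, 1], "claw": 1},
  ],
)

```text
t: 23.1
ee_pos: [444.3, -284.7, 106.3]
orientation: [-1.207, 1.202, -1.215]
ft_force: [1.2, -0.3, 0.3]
width: 87.5
```

jog_arm(
  steps=[
    {"turn": [0, 0, 0], "dp": [0, 0, 0.5], "claw": 1},
    {"turn": [0, 0, 0], "dp": [0, 0, 0.9], "claw": 1},
    {"turn": [0, 0, 0], "dp": [-0.4, 0, 0.9], "claw": 1},
    {"turn": [0, 0, 0], "dp": [-0.4, 0, 0.9], "claw": 1},
  ],
)

```text
t: 23.43
ee_pos: [409.7, -284.4, 179.3]
orientation: [-1.208, 1.202, -1.215]
ft_force: [-0.5, 0.1, 0.2]
width: 87.4
```

Run:
```python
from h import *
o,d,f=look("w10")
circ(o,d,f,"lid",(441,-282),60,68);circ(o,d,f,"rim",(441,-282),5,12,60)
```

```text
ee [ 409.7 -284.4  179.3] turn fix [ 0.0013  0.002  -0.0001] q [-0.63  0.3   1.94  0.    0.89  0.94] t 23.43
lid 4273 [ 440.2 -281.9] 32.9 z 64.5
rim 1681 [ 440.3 -282.6] 45.8 z 8.5
```

View pics/w10.png

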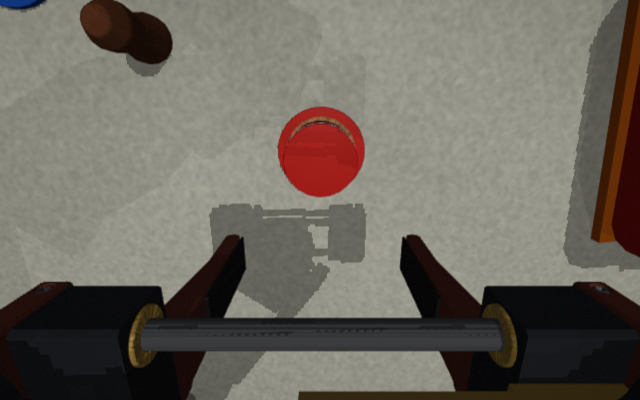

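Red is centred on its coaster at (321,152), with a 0.7 mm offset. Now blue.

jog_arm(
  steps=[
    {"turn": [0, 0, 0], "dp": [0.18, 0.48, 0], "claw": 1},
    {"turn": [0, 0, 0], "dp": [0.36, 0.95, 0], "claw": 1},
    {"turn": [0, 0, 0], "dp": [0.36, 0.95, 0], "claw": 1},
  ],
)

```text
t: 23.73
ee_pos: [440.6, -203.9, 177.5]
orientation: [-1.207, 1.203, -1.211]
ft_force: [-0.3, 0.2, -0.5]
width: 88.2
```

jog_arm(
  steps=[
    {"turn": [0, 0, 0], "dp": [0.18, 0.48, 0], "claw": 1},
    {"turn": [0, 0, 0], "dp": [0.36, 0.95, 0], "claw": 1},
    {"turn": [0, 0, 0], "dp": [0.36, 0.95, 0], "claw": 1},
  ],
)

```text
t: 23.98
ee_pos: [471.0, -123.5, 176.6]
orientation: [-1.208, 1.202, -1.207]
ft_force: [-0.2, -0.1, 0.2]
width: 87.8
```

jog_arm(
  steps=[
    {"turn": [0, 0, 0], "dp": [0.18, 0.48, 0], "claw": 1},
    {"turn": [0, 0, 0], "dp": [0.36, 0.95, 0], "claw": 1},
    {"turn": [0, 0, 0], "dp": [0.36, 0.95, 0], "claw": 1},
  ],
)

```text
t: 24.23
ee_pos: [501.9, -43.3, 175.9]
orientation: [-1.208, 1.2, -1.204]
ft_force: [-0.4, 0.8, 0.7]
width: 87.9
```

jog_arm(
  steps=[
    {"turn": [0, 0, 0], "dp": [0.18, 0.48, 0], "claw": 1},
    {"turn": [0, 0, 0], "dp": [0.36, 0.95, 0], "claw": 1},
    {"turn": [0, 0, 0], "dp": [0.36, 0.95, 0], "claw": 1},
  ],
)

```text
t: 24.48
ee_pos: [533.0, 36.8, 175.3]
orientation: [-1.208, 1.197, -1.202]
ft_force: [0.2, 0.2, 0.5]
width: 87.8
```

jog_arm(
  steps=[
    {"turn": [0, 0, 0], "dp": [0.18, 0.48, 0], "claw": 1},
    {"turn": [0, 0, 0], "dp": [0.36, 0.95, 0], "claw": 1},
    {"turn": [0, 0, 0], "dp": [0.36, 0.95, 0], "claw": 1},
  ],
)

```text
t: 24.73
ee_pos: [564.2, 116.7, 174.7]
orientation: [-1.207, 1.194, -1.199]
ft_force: [0.3, -0.6, 1.0]
width: 87.7
```

jog_arm(
  steps=[
    {"turn": [0, 0, 0], "dp": [0.18, 0.48, 0], "claw": 1},
    {"turn": [0, 0, 0], "dp": [0.36, 0.95, 0], "claw": 1},
    {"turn": [0, 0, 0], "dp": [0.36, 0.95, 0], "claw": 1},
  ],
)

```text
t: 24.98
ee_pos: [595.5, 196.5, 174.2]
orientation: [-1.205, 1.191, -1.197]
ft_force: [-0.8, -1.0, 0.3]
width: 87.8
```

Run:
```python
from h import *
o,d,f=look("w11")
circ(o,d,f,"blue",(615,252),53,61);circ(o,d,f,"rim",(621,2),4,13,60)
coaster(o,d,f,"blue")
```

```text
ee [595.5 196.5 174.2] turn fix [-0.0018  0.0034 -0.0055] q [0.3  0.48 1.67 0.   0.98 1.85] t 24.98
blue 4068 [614.9 251.6] 32.9 z 56.5
rim 6113 [619.3   1.3] 46.6 z 8.6
blue z 8 circle [605.3 260.3] 38.5 ell [array([605.4, 260.6]), array([74.5, 75.9]), np.float64(39.8)] (228, 136, 73, 71)
blue z 8 circle [628.6 240.1] 26.3 ell [array([664.1, 209.8]), array([60.4, 68.9]), np.float64(0.0)] (263, 132, 40, 36)
blue z 8 circle [620.9   3. ] 46.6 ell [array([620.8,   3. ]), array([89.3, 91.9]), np.float64(171.3)] (466, 118, 91, 86)
```

View pics/w11.png

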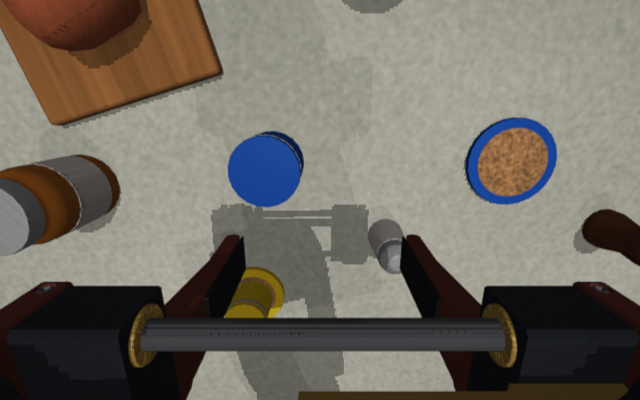

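Blue's lid is at (265,170), centre (614.9,251.6), and its coaster is at (512,160).

jog_arm(
  steps=[
    {"turn": [-0.002, 0.003, -0.0055], "dp": [0.12, 0.4, 0], "claw": 1},
    {"turn": [-0.002, 0.003, -0.0055], "dp": [0.243, 0.69, -0.2], "claw": 1},
    {"turn": [-0.002, 0.003, -0.0055], "dp": [0.243, 0.69, -0.6], "claw": 1},
    {"turn": [-0.002, 0.003, -0.0055], "dp": [0.243, 0.69, -1], "claw": 1},
    {"turn": [-0.002, 0.003, -0.0055], "dp": [0.243, 0.69, -1], "claw": 1},
    {"turn": [-0.002, 0.003, -0.0055], "dp": [0.243, 0.69, -1], "claw": 1},
  ],
)

```text
t: 25.53
ee_pos: [612.0, 247.5, 91.8]
orientation: [-1.217, 1.211, -1.21]
ft_force: [0.5, -0.2, -0.0]
width: 87.7
```

Run:
```python
from h import *
o=ctrl.get_obs();print(o["ee_pos"],err(o).round(4),o["qvel"].round(3))
```

```text
[611.96918916 247.48245386  91.78072027] [ 0.0014 -0.0018  0.    ] [ 0.002 -0.053 -0.046  0.002  0.005  0.003]
```

jog_arm(
  steps=[
    {"turn": [0.001, -0.0018, 0], "dp": [0.036, 0.051, -0.1], "claw": 1},
    {"turn": [0.001, -0.0018, 0], "dp": [0.036, 0.051, -0.25], "claw": 1},
    {"turn": [0.001, -0.0018, 0], "dp": [0.036, 0.051, -0.4], "claw": 1},
    {"turn": [0.001, -0.0018, 0], "dp": [0.036, 0.051, -0.6], "claw": 1},
    {"turn": [0.001, -0.0018, 0], "dp": [0.036, 0.051, -0.8], "claw": 1},
    {"turn": [0.001, -0.0018, 0], "dp": [0.036, 0.051, -0.93], "claw": 1},
    {"turn": [0.001, -0.0018, 0], "dp": [0.036, 0.051, -0.98], "claw": 1},
    {"turn": [0.001, -0.0018, 0], "dp": [0.036, 0.051, -0.98], "claw": 1},
  ],
)

```text
t: 26.2
ee_pos: [614.2, 251.2, 12.3]
orientation: [-1.212, 1.21, -1.21]
ft_force: [-0.1, 0.4, 0.5]
width: 88.1
```

jog_arm(
  steps=[
    {"turn": [0, 0, 0], "dp": [0, 0, 0], "claw": 0.85},
    {"turn": [0, 0, 0], "dp": [0, 0, 0], "claw": 0.8},
    {"turn": [0, 0, 0], "dp": [0, 0, 0], "claw": 0.75},
    {"turn": [0, 0, 0], "dp": [0, 0, 0], "claw": 0.6},
    {"turn": [0, 0, 0], "dp": [0, 0, 0], "claw": 0.5},
    {"turn": [0, 0, 0], "dp": [0, 0, 0], "claw": 0.5},
    {"turn": [0, 0, 0], "dp": [0, 0, 0], "claw": 0.5},
  ],
)

```text
t: 26.78
ee_pos: [614.7, 251.4, 13.1]
orientation: [-1.211, 1.209, -1.21]
ft_force: [-0.7, 0.3, 6.0]
width: 65.8
```

jog_arm(
  steps=[
    {"turn": [0, 0, 0], "dp": [0, 0, 0.05], "claw": 0.5},
    {"turn": [0, 0, 0], "dp": [0, 0, 0.15], "claw": 0.5},
    {"turn": [0, 0, 0], "dp": [0, 0, 0.4], "claw": 0.5},
    {"turn": [0, 0, 0], "dp": [0, 0, 0.7], "claw": 0.5},
    {"turn": [0, 0, 0], "dp": [0, 0, 0.95], "claw": 0.5},
    {"turn": [0, 0, 0], "dp": [0, 0, 1], "claw": 0.5},
  ],
)

```text
t: 27.28
ee_pos: [616.7, 252.2, 96.9]
orientation: [-1.206, 1.206, -1.211]
ft_force: [0.3, 0.6, -1.8]
width: 65.8
```

jog_arm(
  steps=[
    {"turn": [0, 0, 0], "dp": [0, 0, 0.3], "claw": 0.5},
    {"turn": [0, 0, 0], "dp": [0, 0, 0.5], "claw": 0.5},
    {"turn": [0, 0, 0], "dp": [-0.02, -0.2, 0.5], "claw": 0.5},
    {"turn": [0, 0, 0], "dp": [-0.08, -0.6, 0.5], "claw": 0.5},
    {"turn": [0, 0, 0], "dp": [-0.1, -1, 0.5], "claw": 0.5},
    {"turn": [0, 0, 0], "dp": [-0.15, -1, 0.5], "claw": 0.5},
  ],
)

```text
t: 27.78
ee_pos: [603.1, 166.9, 135.3]
orientation: [-1.208, 1.209, -1.213]
ft_force: [0.2, 0.6, -2.7]
width: 65.9
```

jog_arm(
  steps=[
    {"turn": [0, 0, 0], "dp": [-0.1, -0.45, 0], "claw": 0.5},
    {"turn": [0, 0, 0], "dp": [-0.15, -0.9, 0], "claw": 0.5},
    {"turn": [0, 0, 0], "dp": [-0.15, -1, 0], "claw": 0.5},
  ],
)

```text
t: 28.03
ee_pos: [588.4, 82.4, 133.6]
orientation: [-1.212, 1.213, -1.214]
ft_force: [1.1, 0.9, -3.2]
width: 65.8
```

jog_arm(
  steps=[
    {"turn": [0, 0, 0], "dp": [-0.1, -0.45, 0], "claw": 0.5},
    {"turn": [0, 0, 0], "dp": [-0.2, -0.8, 0], "claw": 0.5},
    {"turn": [0, 0, 0], "dp": [-0.2, -0.95, 0], "claw": 0.5},
    {"turn": [0, 0, 0], "dp": [-0.2, -0.95, 0], "claw": 0.5},
    {"turn": [0, 0, 0], "dp": [-0.2, -0.95, 0], "claw": 0.5},
  ],
)

```text
t: 28.45
ee_pos: [572.4, 6.2, 133.2]
orientation: [-1.211, 1.215, -1.215]
ft_force: [0.7, 0.2, -1.7]
width: 65.4
```

Run:
```python
from h import *
o,d,f=look("w12")
circ(o,d,f,"rim",(620,2),4,13,60)
```

```text
ee [572.4   6.2 133.2] turn fix [ 0.0011 -0.0011  0.0022] q [-0.01  0.47  1.81 -0.    0.87  1.57] t 28.45
rim 8250 [619.7   1.4] 45.9 z 8.7
```

View pics/w12.png

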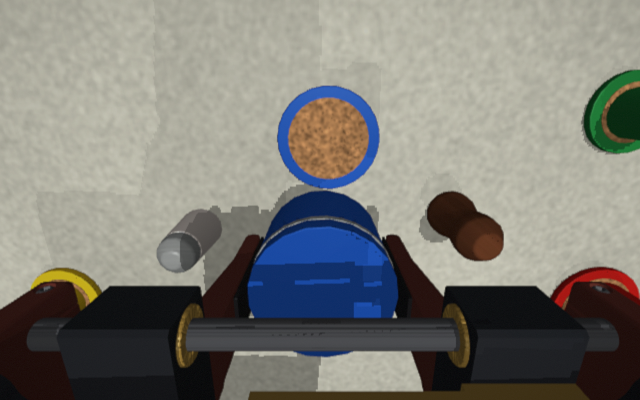

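Blue is held level. Its coaster is at (328,136), centre (619.7,1.4), r 45.9.

jog_arm(
  steps=[
    {"turn": [0.001, -0.001, 0.002], "dp": [0.25, -0.04, 0], "claw": 0.5},
    {"turn": [0.001, -0.001, 0.002], "dp": [0.59, -0.06, -0.1], "claw": 0.5},
    {"turn": [0.001, -0.001, 0.002], "dp": [0.59, -0.06, -0.4], "claw": 0.5},
    {"turn": [0.001, -0.001, 0.002], "dp": [0.59, -0.06, -0.75], "claw": 0.5},
    {"turn": [0.001, -0.001, 0.002], "dp": [0.59, -0.06, -1], "claw": 0.5},
    {"turn": [0.001, -0.001, 0.002], "dp": [0.59, -0.06, -1], "claw": 0.5},
    {"turn": [0.001, -0.001, 0.002], "dp": [0.59, -0.06, -1], "claw": 0.5},
  ],
)

```text
t: 29.08
ee_pos: [619.2, 3.5, 52.2]
orientation: [-1.212, 1.209, -1.206]
ft_force: [0.5, -0.2, -1.9]
width: 65.8
```

Run:
```python
from h import *
o=ctrl.get_obs();print(o["ee_pos"],err(o).round(4),o["ft_force"].round(1))
```

```text
[619.17879624   3.46097139  52.17176733] [ 0.     -0.0008 -0.0007] [ 0.5 -0.2 -1.9]
```

Target (619.8, 1.2, 21.5).

jog_arm(
  steps=[
    {"turn": [0, -0.0008, -0.0007], "dp": [0.008, -0.028, -0.1], "claw": 0.5},
    {"turn": [0, -0.0008, -0.0007], "dp": [0.008, -0.028, -0.2], "claw": 0.5},
    {"turn": [0, -0.0008, -0.0007], "dp": [0.008, -0.028, -0.3], "claw": 0.5},
    {"turn": [0, -0.0008, -0.0007], "dp": [0.008, -0.028, -0.36], "claw": 0.5},
    {"turn": [0, -0.0008, -0.0007], "dp": [0.008, -0.028, -0.378], "claw": 0.5},
    {"turn": [0, -0.0008, -0.0007], "dp": [0.008, -0.028, -0.383], "claw": 0.5},
    {"turn": [0, -0.0008, -0.0007], "dp": [0.008, -0.028, -0.383], "claw": 0.5},
  ],
)

```text
t: 29.67
ee_pos: [620.0, 1.1, 21.6]
orientation: [-1.209, 1.209, -1.209]
ft_force: [-0.6, -0.4, -2.6]
width: 65.7
```

jog_arm(
  steps=[
    {"turn": [0, 0, 0], "dp": [0, 0, -0.006], "claw": 0.5},
    {"turn": [0, 0, 0], "dp": [0, 0, -0.01], "claw": 0.5},
    {"turn": [0, 0, 0], "dp": [0, 0, -0.01], "claw": 0.5},
  ],
)

```text
t: 29.92
ee_pos: [620.3, 1.1, 21.2]
orientation: [-1.209, 1.209, -1.21]
ft_force: [0.7, 0.4, -2.4]
width: 65.7
```

jog_arm(
  steps=[
    {"turn": [0, 0, 0], "dp": [-0.003, 0, -0.006], "claw": 0.5},
    {"turn": [0, 0, 0], "dp": [-0.003, 0, -0.01], "claw": 0.5},
    {"turn": [0, 0, 0], "dp": [-0.003, 0, -0.01], "claw": 0.5},
  ],
)

```text
t: 30.17
ee_pos: [620.3, 1.1, 21.1]
orientation: [-1.208, 1.208, -1.21]
ft_force: [-1.3, 0.7, 5.2]
width: 65.5
```

Contact. Releasing and backing off.

jog_arm(
  steps=[
    {"turn": [0, 0, 0], "dp": [0, 0, 0], "claw": 0.8},
    {"turn": [0, 0, 0], "dp": [0, 0, 0], "claw": 0.9},
    {"turn": [0, 0, 0], "dp": [0, 0, 0], "claw": 1},
    {"turn": [0, 0, 0], "dp": [0, 0, 0], "claw": 1},
    {"turn": [0, 0, 0], "dp": [0, 0, 0], "claw": 1},
    {"turn": [0, 0, 0], "dp": [0, 0, 0.2], "claw": 1},
    {"turn": [0, 0, 0], "dp": [0, 0, 0.6], "claw": 1},
    {"turn": [0, 0, 0], "dp": [0, 0, 1], "claw": 1},
    {"turn": [0, 0, 0], "dp": [0, 0, 1], "claw": 1},
  ],
)

```text
t: 30.92
ee_pos: [624.1, 1.0, 106.8]
orientation: [-1.202, 1.201, -1.214]
ft_force: [0.5, 0.9, 0.3]
width: 88.0
```

jog_arm(
  steps=[
    {"turn": [0, 0, 0], "dp": [0, 0, 0.5], "claw": 1},
    {"turn": [0, 0, 0], "dp": [0, 0, 1], "claw": 1},
    {"turn": [0, 0, 0], "dp": [-0.4, 0, 1], "claw": 1},
    {"turn": [0, 0, 0], "dp": [-0.8, 0, 1], "claw": 1},
    {"turn": [0, 0, 0], "dp": [-0.8, 0, 1], "claw": 1},
  ],
)

```text
t: 31.33
ee_pos: [554.4, 1.1, 186.3]
orientation: [-1.205, 1.205, -1.212]
ft_force: [-1.0, 0.9, -1.3]
width: 87.6
```

jog_arm(
  steps=[
    {"turn": [0, 0, 0], "dp": [-0.4, 0, 0.3], "claw": 1},
    {"turn": [0, 0, 0], "dp": [-0.8, 0, 0.7], "claw": 1},
    {"turn": [0, 0, 0], "dp": [-0.8, 0, 0.8], "claw": 1},
    {"turn": [0, 0, 0], "dp": [-0.8, 0, 0.8], "claw": 1},
    {"turn": [0, 0, 0], "dp": [-0.8, 0, 0.8], "claw": 1},
  ],
)

```text
t: 31.75
ee_pos: [491.2, 1.1, 250.7]
orientation: [-1.204, 1.203, -1.213]
ft_force: [0.5, 0.3, -0.1]
width: 87.7
```

Run:
```python
from h import *
o,d,f=look("w13")
for nm,xy,lo,hi in(("blue",(620,1),60,68),("red",(440,-282),60,68),("yel",(455,277),52,59),("grn",(641,-264),52,59)):
    circ(o,d,f,nm+" lid",xy,lo,hi,40);circ(o,d,f,nm+" rim",xy,4,12,55)
circ(o,d,f,"salt",(533,124),30,78);circ(o,d,f,"pep",(548,-118),30,90)
d,f=cam("scene");cv2.imwrite("pics/s13.png",d["img"][:,:,::-1])
```

```text
ee [491.2   1.1 250.7] turn fix [0.0001 0.0025 0.    ] q [-0.02  0.19  1.9  -0.    1.05  1.55] t 31.75
blue lid 3602 [620.2   2.3] 33.0 z 64.4
blue rim 1451 [619.6   1.5] 46.1 z 8.4
red lid 2422 [ 440.5 -281.8] 33.5 z 64.3
red rim 1295 [ 440.3 -281.8] 46.6 z 8.4
yel lid 948 [454.7 277.1] 22.5 z 56.6
yel rim 1089 [454.1 277.4] 36.1 z 8.6
grn lid 1499 [ 641.2 -262.9] 23.4 z 56.1
grn rim 1590 [ 640.9 -262.8] 36.6 z 8.2
salt 984 [533.7 125.3] 17.8 z 64.7
pep 1197 [ 547.5 -116.2] 19.1 z 74.3
```

View pics/w13.png

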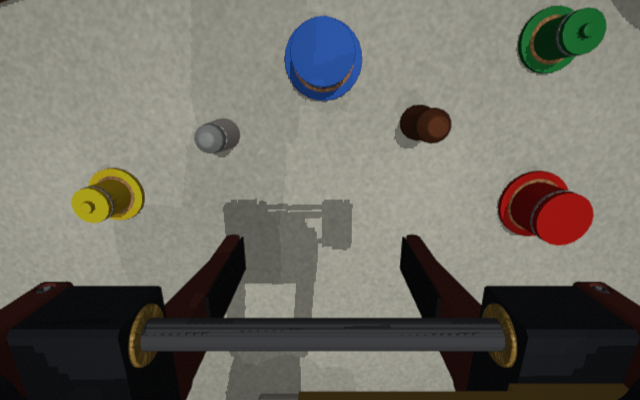

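View pics/s13.png

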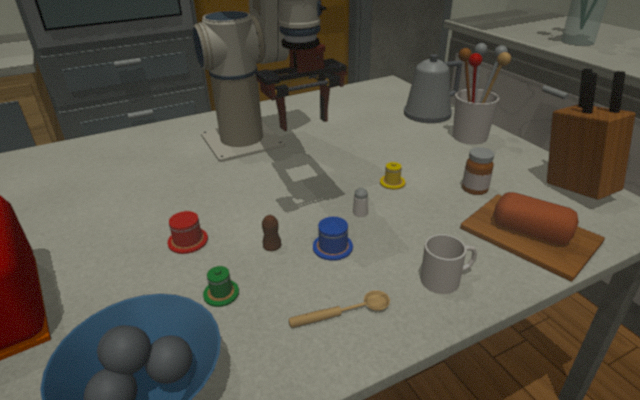

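Both views show all four pots upright on coasters of their own colour: wrist view blue (323,55), yellow (105,200), red (545,215), green (565,38). Salt and pepper are where they started, and the arm is clear.

```bash
python3 -c "
from workcell import ctrl
print(ctrl.close_job())"
```

```text
the job is handed in; nothing more can be done
None
```

I took both stacks apart in the order yellow, green, red, blue. Each pot was set down gently on the coaster of its own colour, with contact forces of 8 N or less at the wrist.

The last wrist depth check had all four lids at the right height, each centred within about 1 mm of its coaster. The salt shaker and pepper mill were unmoved, to within about 1 mm of measuring error. I handed the job in at about 32 s with the gripper open and clear of everything.

One disagreement: early on, the scene camera placed the coasters 4–7 mm further out in x than the top camera. I relied on the wrist-camera measurements, which agreed with each other to about 1–2 mm, and none of the final checks failed.

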